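# Turn a drying tile with a spatula

### The job

Take the spatula off the stack of bats and, with its front edge lying lightly on the board, work the blade fully under the dry clay tile by pushing the tile up against the board's stop strip, then lift it level, just clear of the board. With a brisk turn of the wrist turn it over, low over the board and towards the board's middle, so that it lies flat on the board with its ribbed back up, and lay the spatula flat on top of the bats again. Dry clay chips: never force the blade against the tile, the board or the strip, touch the tile only with the spatula, and leave the cup and the bowl where they stand.

Things in the scene. Friction and masses are not known exactly. Their poses are not given: they have to be found in the camera images.
- spatula: Steel turner, 125 g, lying with its blade flat on the bats and its handle out over their edge, towards the robot. Origin: centre of the blade's underside; x along the tool to the blade's front edge, z up. Blade 95 (x) x 80 x 1.5 mm, front edge at x = +47.5. An 8 mm shank leaves the blade's upper side at x = -42 and climbs to z = +36 at x = -72. Balance point about x = -30.
- spatula_grip (a point): Point on the axis of the spatula's wooden handle, 115 mm behind the blade's centre and 36 mm above its underside; axes as the spatula's. The handle is straight, parallel to the blade, from 35 mm ahead of this point to 65 mm behind it. Its section is a regular octagon, 20 mm across flats (flats on top, at the sides and at 45 degrees): grip it upright or leaning 45 degrees to either side.
- tile: Dry rigid clay tile, 80 x 80 x 10 mm, edges fully rounded (5 mm radius), about 125 g. Origin: its middle; z out of the smooth face with a carved square border, up at the start; five ribs mark the back. On the left or right of the board, within 0.12 rad of square. It slides (friction about 0.6) till the strip stops and squares it. A blade under it meets about 1 N, then 2 N more as it nears the far side.
- board: Fixed plywood ware board on cleats, 240 (x) x 420 (y) mm, its flat top 45 mm above the origin (centre of its underside); x points away from the robot. A wooden stop strip, 9 mm high, lies across it parallel to y, clamped at both ends beyond the tile: its near face is anywhere from x = +55 to +100 mm and its place is not measured. Pushed with under 100 N it does not move.
- bats: Fixed stack of five square bats, 150 x 150 mm, 60 mm high; origin at the centre of its underside. It stands to the left of the board (+y); the spatula belongs on top of it.
- cup: Bystander: dry clay cup, 68 mm across, 70 mm high, standing on the part of the board where the tile is not. Origin: centre of its underside.
- wheel: Bystander: fixed banding wheel (turntable), 170 mm across, 72 mm high, to the right of the board. Origin: centre of its underside.
- bowl: Bystander: small clay bowl, 90 mm across, 50 mm high, standing on the banding wheel. Origin: centre of its underside.
Mind the look-alikes: they are no part of the job. Leave any red or yellow look-alike of the bats alone.

How it is judged (in metres and radians):
On the way, in this order (a step that is already met when the one before it is completed fails the run):
1. the tile is carried level on the spatula, clear of the board, the blade fully under it (its front edge no more than 15 mm short of the tile's far side) (contact force between spatula and tile above 0.5 N and contact force between tile and board below 0.05 N and z of tile in the frame of board above 0.055 m and angle between tile's own z axis and vertical below 0.35 rad and x of tile in the frame of spatula below 0.0225 m), for 0.2 s.
2. the spatula, with the tile against it, is swung over past 45 degrees at 0.4 rad/s or more (angle between spatula's own z axis and vertical above 0.8 rad and angular speed of spatula above 0.4 rad/s and contact force between spatula and tile above 0.1 N).
3. the tile lies turned over, flat on the board (angle between tile's own z axis and vertical above 3.05 rad and z of tile in the frame of board between 0.0475 and 0.0525 m and x of tile in the frame of board between -0.078 and 0.063 m and y of tile in the frame of board between -0.168 and 0.168 m), for 0.2 s.
At the end, for the whole second after the job is handed in: The tile lies ribbed side up, flat (within 5 degrees) and wholly on the board's top between its edges and the stop strip, at rest; the spatula lies flat and at rest on top of the stack of bats, the middle of its blade within 60 mm of the stack's middle along each of the stack's sides (all of step 3 and linear speed of each of tile, spatula below 0.02 m/s and angle between spatula's own z axis and vertical below 0.08 rad and z of spatula in the frame of bats between 0.056 and 0.065 m and x of spatula in the frame of bats between -0.06 and 0.06 m and y of spatula in the frame of bats between -0.06 and 0.06 m); the robot touches nothing.
It fails at once if the gripper or arm touches the tile (contact force between the arm and tile above 0.3 N).
It fails at once if the spatula pushes the tile with more than 12 N (contact force between spatula and tile above 12 N).
It fails at once if the spatula is pressed on the board or the strip with more than 20 N (contact force between spatula and board above 20 N).
It fails at once if the tile is raised more than 120 mm above the board (z of tile in the frame of board above 0.165 m).
It fails at once if the cup or the bowl is shifted more than 10 mm (distance of any of cup, bowl from where it was at the start of the episode above 0.01 m).
It also fails if it takes over 72 s, if anything falls off the work surface, if the arm or the gripper's body presses on something with over 40 N, if the wrist force passes 120 N, or if a joint passes its speed limit or range.

### The arm

A 6-joint arm with a two-finger parallel gripper is mounted at the origin on the work surface. World frame = base frame: x ahead of the robot, y to its left, z up, the work surface at z = 0. Lengths are in mm, angles in rad, forces in N, time in s.
With the tool pointing down it reaches from about 400 to 925 mm from the base axis. Payload 12.5 kg.
Tool frame: the origin (TCP) lies between the finger pads; the fingertips stand 25 mm ahead of it and the grasp point (between the pads) lies 6 mm ahead of it; z points along the fingers, y is the line along which they close (so a half turn about z gives the same grasp; the last joint's range is limited). The gripper opens to 95 mm and grips with 3 to 60 N. Pads are 20 mm wide; open, the fingers measure 119 mm over their backs; the gripper's body (75 mm by 180 mm) begins 59 mm behind the grasp point.
Start: joints at [1.195, 0.491, 1.559, -0, 1.092, -0.106], TCP at [166.568, 602.411, 239.661] pointing down, gripper open.
Joint ranges: [-3.1, 3.1], [-0.84, 2.19], [0.05, 2.79], [-1.13, 4.28], [0.06, 2.93], [-2.69, 2.69]. Speed limits (rad/s): [2.22, 2.22, 2.79, 3.14, 3.14, 3.14].

### API

Orientations are given as [roll, pitch, yaw] about the fixed x, y, z axes, in that order (R = Rz(yaw) Ry(pitch) Rx(roll)).
In Python, from cell import state, read_camera, job_done, cut_out gives the robot as it stands. The module is installed in compiled form; this text tells all that it offers.
- The arm moves only by the tool jog_arm, never from a script. Its argument "motion" is a list of rows, each a list of 2 entries, a list of its own where there are three numbers: the shift along the tool's x, y, z in mm, then the turn about the tool's z in rad. A call has 1 to 5 rows; each row is the pose to reach, as a shift and turn from the pose commanded when the call began, along the tool's axes at that moment; what a row does not reach only later rows make up. A row lasts 1/10 s, in which the tool goes at most 50 mm and 8.59 degrees, less where a joint would pass 70% of its speed; a pose out of reach is approached as far as the arm can. A call with a gripper value outside its range is refused whole. "grip" is the closure, from 0 (fully open) to 1 (shut), set as the call begins (left out, the last holds). The fingers move at their own pace and stop on an object; the grip force is fixed at half the most. Time passes only in rows, so rows that repeat a pose let the fingers close. It gives the time, the measured TCP pose, the force, the opening and the grip force at its end, in the units of the state.
- state(): the state, without advancing time (a new reading comes with each control period).
- read_camera(name): name is "scene" or "side" or "wrist"; returns a dict with "img" (480x640x3 uint8, blue, green, red), "vertical_fov" (degrees; the focal length in pixels is half the picture's height over the tangent of half this angle, whatever the lens; pixels are square), "cx", "cy" (the principal point, pixels), "extrinsics" (4x4, takes a point from camera to world coordinates). Camera axes: x right, y up, looking along -z (the intrinsics and any distortion apply to the point x, -y, -z); pixel columns grow to the right and rows downward; lengths in mm; the calibration is good to about 2 mm. A picture is of the moment at which its call begins. There is no depth.
- job_done(): hands the job in; it is judged then, once.
Trained networks look in a picture, given as the dict that the camera call returned (one of the last four; its "shot" number tells which), for a name from the list of things; names that differ only in an ending like _2 or _b are one class to them, and where a whole thing is asked for, a point or a joint stands for the part that bears it (a point fixed in the world has none). Each returns a list of dicts, best first, with "p" (0 to 1); they miss things now and then, are a little off and sometimes report something else, mostly with a low value. They report only what shows in the picture. A call takes as long as a camera call. They do not tell look-alikes from the thing itself.
- cut_out(name, picture): "region" (480x640 bool, what is visible of it) and "box" ([left, top, right, bottom] in pixels, round what is visible of it).
The state is a dict: "t": time; "joints": joint angles; "qvel": joint speeds; "tau": joint torques, N m; "eef_pos": TCP position; "tcp_rot": TCP orientation; "ft_force": force on the tool from outside, world axes, zero at the start; "moment": the same for the moment, N m; "opening": opening from 0.0 (shut) to 1.0 (fully open); "grip_force": force on a finger pad.
Only numpy, scipy, OpenCV 4.12 (cv2) and the standard library are available. Lean on these libraries where they do the work, as an engineer would, in place of code of your own. Each camera call takes 0.05 s, during which the arm holds its last target. There are 200 camera calls.

## Working session

There is one attempt and no reset: what is moved stays moved. The work goes in short steps, Python scripts to look and compute and a tool call to move; the robot and the scene stay as the last step left them, time stands still between calls to the robot, and variables do not carry over. Pictures are saved under pics/ and viewed, at most 10 in all, crops included, and the job is handed in when it is done.

Besides the shell and the picture viewer there is one more tool, called as a command line: name --argument value ..., lists and objects as JSON in quotes. jog_arm: Moves the arm, as the interface text tells. Its arguments: {"type":"object","properties":{"motion":{"type":"array"},"grip":{"type":"number"}},"required":["motion"]}

```bash
mkdir -p pics
cat > h.py <<'E'
import numpy as np, cv2
from cell import *
def K(c):
    f=240/np.tan(np.radians(c["vertical_fov"])/2); return f
def ray(c,u,v):
    f=K(c);E=np.array(c["extrinsics"]);d=E[:3,:3]@np.array([(u-c["cx"])/f,-(v-c["cy"])/f,-1]);return E[:3,3],d
def at(c,u,v,z):
    o,d=ray(c,u,v);return o+d*(z-o[2])/d[2]
def proj(c,P):
    E=np.array(c["extrinsics"]);p=(np.atleast_2d(P)-E[:3,3])@E[:3,:3];f=K(c)
    return np.c_[c["cx"]+f*p[:,0]/-p[:,2],c["cy"]-f*p[:,1]/-p[:,2]]
E
ls
python3 - <<'E'
from h import *
s=state();print({k:np.round(v,3) for k,v in s.items()})
ims=[]
for n in ["scene","side","wrist"]:
    c=read_camera(n);cv2.imwrite(f"pics/{n}0.png",c["img"]);print(n,[k for k in c],c["vertical_fov"],c["cx"],c["cy"],np.round(c["extrinsics"],3).tolist())
    for o in ["spatula","tile","board","bats","cup","wheel","bowl"]:
        print(o,[(np.round(d["p"],2),np.round(d["box"]).tolist(), int(d["region"].sum())) for d in cut_out(o,c)])
E
```

```text
h.py
pics
{'t': np.float64(0.0), 'joints': array([ 1.195,  0.492,  1.559, -0.   ,  1.092, -0.106]), 'qvel': array([ 0.001,  0.001,  0.   , -0.001,  0.   ,  0.   ]), 'tau': array([-0.0000e+00, -6.1263e+01, -2.5818e+01,  6.9000e-02,  4.8000e-02,
       -0.0000e+00]), 'eef_pos': array([166.514, 602.191, 239.073]), 'tcp_rot': array([-3.141, -0.   ,  2.872]), 'ft_force': array([-0.431,  0.803, -0.568]), 'moment': array([ 0.032,  0.003, -0.002]), 'grip_force': np.float64(0.0), 'opening': np.float64(1.0)}
scene ['img', 'vertical_fov', 'cx', 'cy', 'extrinsics', 'shot'] 43.85516469756542 329.50990921862916 239.43083155703985 [[0.397, -0.6, 0.694, 1632.941], [0.918, 0.269, -0.292, -440.081], [-0.011, 0.753, 0.658, 1202.62], [0.0, 0.0, 0.0, 1.0]]
spatula [(np.float64(0.55), [389.0, 206.0, 464.0, 256.0], 874)]
tile [(np.float64(0.75), [252.0, 288.0, 283.0, 314.0], 686)]
board [(np.float64(0.98), [231.0, 252.0, 417.0, 356.0], 10084)]
bats [(np.float64(0.96), [438.0, 174.0, 505.0, 235.0], 2426), (np.float64(0.87), [338.0, 172.0, 404.0, 225.0], 2248), (np.float64(0.68), [408.0, 226.0, 482.0, 288.0]
[... 855 characters left out ...]
loat64(0.73), [137.0, 140.0, 213.0, 201.0], 2733), (np.float64(0.72), [228.0, 146.0, 301.0, 204.0], 2038)]
cup [(np.float64(0.64), [329.0, 179.0, 354.0, 214.0], 648)]
wheel [(np.float64(0.67), [462.0, 281.0, 541.0, 348.0], 3001)]
bowl [(np.float64(0.81), [484.0, 271.0, 521.0, 308.0], 1139), (np.float64(0.69), [233.0, 156.0, 278.0, 202.0], 776)]
wrist ['img', 'vertical_fov', 'cx', 'cy', 'extrinsics', 'shot'] 60.251755466587895 326.0447000294976 236.4541313208996 [[0.266, -0.936, -0.231, 102.986], [0.964, 0.259, 0.063, 619.629], [0.001, -0.239, 0.971, 384.949], [0.0, 0.0, 0.0, 1.0]]
spatula []
tile []
board []
bats [(np.float64(0.8), [287.0, 359.0, 416.0, 396.0], 2876)]
cup []
wheel []
bowl []
```

Run:
```python
import cv2,numpy as np
a=cv2.imread("pics/scene0.png");b=cv2.imread("pics/side0.png")
a=cv2.resize(a[150:400,120:520],(800,500),interpolation=cv2.INTER_CUBIC)
b=cv2.resize(b[120:370,120:560],(800,455),interpolation=cv2.INTER_CUBIC)
cv2.imwrite("pics/a.png",a);cv2.imwrite("pics/b.png",b)
```

```text
(no output)
```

View pics/a.png

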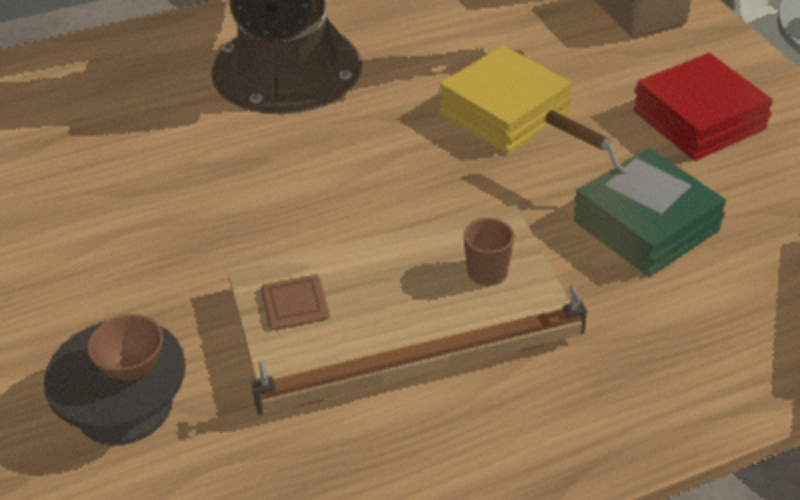

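View pics/b.png

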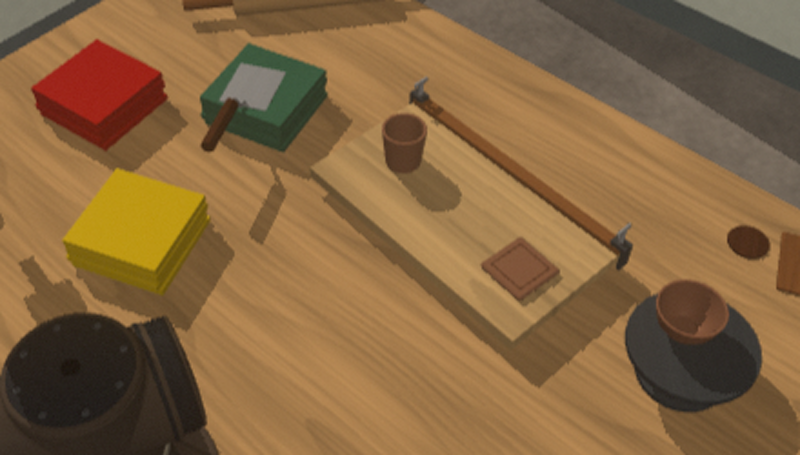

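```bash
cat > fit.py <<'E'
from h import *
from scipy.optimize import minimize
def boxpts(x,y,yaw,a,b,z0,z1,n=0):
    if n: t=np.linspace(0,2*np.pi,24,endpoint=False);p=np.c_[np.cos(t)*a/2,np.sin(t)*a/2]
    else: p=np.array([[1,1],[1,-1],[-1,-1],[-1,1]])*[a/2,b/2]
    R=np.array([[np.cos(yaw),-np.sin(yaw)],[np.sin(yaw),np.cos(yaw)]])
    p=p@R.T+[x,y]
    return np.r_[np.c_[p,0*p[:,:1]+z0],np.c_[p,0*p[:,:1]+z1]]
def fit(views,a,b,z0,z1,x0,n=0):
    ms=[]
    for c,r in views:
        k,_=cv2.findContours(r.astype(np.uint8),0,2);h=cv2.convexHull(max(k,key=cv2.contourArea))
        m=np.zeros((480*4,640*4),np.uint8);cv2.fillPoly(m,[h*4+2],1);ms.append((c,m))
    def cost(p):
        s=0
        for c,m in ms:
            q=proj(c,boxpts(*p,a,b,z0,z1,n));h=cv2.convexHull((q*4).round().astype(np.int32))
            k=np.zeros_like(m);cv2.fillPoly(k,[h],1);s+=1-(m&k).sum()/(m|k).sum()
        return s
    best=None
    for x in x0:
        r=minimize(cost,x,method="Nelder-Mead",options=dict(initial_simplex=np.array([x,[x[0]+15,x[1],x[2]],[x[0],x[1]+15,x[2]],[x[0],x[1],x[2]+.15]]),maxiter=90))
        if best is None or r.fun<best.fun: best=r
    return best.x,best.fun
E
python3 - <<'E'
from fit import *
C={n:read_camera(n) for n in ["scene","side"]}
def pick(o,n,box=None):
    L=cut_out(o,C[n])
    if box is not None: L=[d for d in L if abs(np.array(d["box"])-box).max()<12]
    return L[0]["region"]
def do(name,a,b,z0,z1,n=0,boxes=(None,None),yaws=(0,)):
    try: v=[(C[k],pick(name,k,bx)) for k,bx in zip(["scene","side"],boxes)]
    except Exception as e: print(name,"fail",e);return
    c,r=v[0];ys,xs=np.nonzero(r);p=at(c,xs.mean(),ys.mean(),(z0+z1)/2)
    x,f=fit(v,a,b,z0,z1,[[p[0],p[1],y] for y in yaws],n);print(name,np.round(x,3),round(f,3))
do("bats",150,150,0,60,boxes=([408,226,482,288],[228,146,301,204]),yaws=(0,.5,-.5))
do("board",240,420,20,45,yaws=(0,.3,-.3))
do("tile",80,80,45,55,yaws=(0,.3,-.3))
do("cup",68,68,45,115,1)
do("wheel",170,170,50,72,1)
do("bowl",90,90,72,122,1)
E
```

```text
bats [5.93141e+02 3.55001e+02 2.71000e-01] 0.08
board [ 6.20106e+02 -4.58170e+01 -1.00000e-01] 1.12
tile [ 5.75421e+02 -1.77013e+02 -1.33000e-01] 0.224
cup fail list index out of range
wheel [ 6.11539e+02 -4.20865e+02  2.48000e-01] 0.229
bowl [ 6.1837e+02 -3.9948e+02  2.5000e-02] 0.548
```

jog_arm --motion '[[[0,50,-20],0],[[0,100,-40],0],[[0,150,-60],0],[[0,200,-60],0],[[0,250,-60],0]]'

```text
t: 2.4
eef_pos: [229.1, 828.5, 301.0]
tcp_rot: [3.139, 0.0, 2.872]
ft_force: [0.1, 0.5, 0.5]
opening: 1.002
grip_force: 0.0
```

jog_arm --motion '[[[0,50,0],0],[[0,100,0],0],[[0,150,0],0],[[0,200,0],0],[[0,250,0],0]]'

```text
t: 2.9
eef_pos: [254.4, 919.3, 266.1]
tcp_rot: [3.118, -0.001, 2.872]
ft_force: [0.1, -0.2, -0.6]
opening: 1.003
grip_force: 0.0
```

jog_arm --motion '[[[0,50,0],0],[[0,100,0],0],[[0,150,0],0],[[0,200,0],0],[[0,250,0],0]]'

```text
t: 3.4
eef_pos: [259.7, 938.7, 236.9]
tcp_rot: [3.075, 0.0, 2.872]
ft_force: [0.2, 0.2, -0.0]
opening: 1.0
grip_force: 0.0
```

Run:
```python
from h import *
s=state();print(s["t"],s["joints"],s["eef_pos"],s["tcp_rot"])
```

```text
3.4 [ 1.23197659  1.21634098  0.04816056  0.00465064  1.81039706 -0.06783909] [259.7428218  938.67437438 236.88560703] [3.07474855e+00 9.38399528e-05 2.87186325e+00]
```

jog_arm --motion '[[[0,900,-300],0],[[0,900,-300],0],[[0,900,-300],0],[[0,900,-300],0],[[0,900,-300],0]]'

```text
t: 3.9
eef_pos: [260.3, 940.6, 257.8]
tcp_rot: [3.041, 0.0, 2.872]
ft_force: [0.1, -0.3, 0.7]
opening: 0.998
grip_force: 0.0
```

jog_arm --motion '[[[0,-30,0],0],[[0,-60,0],0],[[0,-60,0],0]]'

```text
t: 4.2
eef_pos: [244.2, 882.1, 250.6]
tcp_rot: [3.041, 0.0, 2.872]
ft_force: [0.6, 1.6, 0.7]
opening: 0.998
grip_force: 0.0
```

jog_arm --motion '[[[0,-50,-50],-0.15],[[0,-100,-100],-0.3],[[0,-150,-140],-0.45],[[0,-200,-140],-0.6],[[0,-250,-140],-0.75]]'

```text
t: 4.7
eef_pos: [186.3, 673.2, 363.6]
tcp_rot: [3.066, 0.071, -2.658]
ft_force: [0.6, 1.7, 0.7]
opening: 1.0
grip_force: 0.0
```

Run:
```python
from h import *
s=state();print(s["t"],s["joints"].tolist(),s["eef_pos"].tolist(),s["tcp_rot"].tolist())
from scipy.optimize import least_squares
from scipy.spatial.transform import Rotation as R
D=[([1.195,.4917,1.559,0,1.092,-.106],[166.514,602.191,239.073],[-3.141,0,2.872]),
([1.23197659,1.21634098,0.04816056,0.00465064,1.81039706,-0.06783909],[259.7428218,938.67437438,236.88560703],[3.07474855e+00,9.38e-05,2.87186325]),
(s["joints"],s["eef_pos"],s["tcp_rot"])]
rz=lambda a:R.from_euler('z',a); ry=lambda a:R.from_euler('y',a)
def fk(q,p,s4,s6):
    a1,d1,L2,L3,dt,oy,yaw0=p
    R1=rz(q[0]);R2=R1*ry(q[1]);R3=R2*ry(q[2]);R4=R3*rz(s4*q[3]);R5=R4*ry(q[4]);R6=R5*rz(s6*q[5]+yaw0)
    return R1.apply([a1,oy,d1])+R2.apply([0,0,L2])+R3.apply([0,0,L3])+R5.apply([0,0,dt]),R6
for s4 in(1,-1):
  for s6 in (1,-1):
    def res(p):
        o=[]
        for q,x,e in D:
            P,Q=fk(q,p,s4,s6);o+=list(P-x);o+=list(200*(Q*R.from_euler('xyz',e).inv()).as_rotvec())
        return o
    for y0 in (0,1.57,3.14,-1.57):
        r=least_squares(res,[0,400,400,400,200,66,y0]);
        if r.cost<3e4: print(s4,s6,np.round(r.x,3),r.cost,np.round(r.fun,1))
```

```text
4.7 [1.202916757369471, 0.47974194450142404, 1.2512388847620692, 0.01012581542150486, 1.3073635286631224, -0.8564578681063666] [186.25823498604726, 673.2039687781518, 363.6163731204486] [3.0662665562595306, 0.07137038560933773, -2.6578363853125033]
1 1 [-60.565 238.341 626.824 437.398 354.837  65.458   1.571] 60.41947460542251 [ 1.2  1.3 -4.9 -0.1  0.  -0.  -1.3 -3.4 -3.1 -0.  -0.   0.   0.1  2.1
  8.1 -0.  -0.   0. ]
1 1 [-60.565 238.341 626.824 437.398 354.837  65.458   1.571] 60.419474605420305 [ 1.2  1.3 -4.9 -0.1  0.  -0.  -1.3 -3.4 -3.1 -0.  -0.   0.   0.1  2.1
  8.1 -0.  -0.   0. ]
1 1 [-60.565 238.341 626.824 437.398 354.837  65.458   1.571] 60.41947460542052 [ 1.2  1.3 -4.9 -0.1  0.  -0.  -1.3 -3.4 -3.1 -0.  -0.   0.   0.1  2.1
  8.1 -0.  -0.   0. ]
1 1 [-60.565 238.341 626.824 437.398 354.837  65.458   1.571] 60.41947460542152 [ 1.2  1.3 -4.9 -0.1  0.  -0.  -1.3 -3.4 -3.1 -0.  -0.   0.   0.1  2.1
  8.1 -0.  -0.   0. ]
-1 1 [-60.663 234.025 627.021 437.622 350.626  68.82    1.572] 77.90291073187184 [-1.8  2.7 -5.  -0.1  0.  -0.2 -1.4 -3.4 -3.1 -0.6 -1.7 -0.8  3.4  0.6
  8.1 -1.4 -3.7  0.5]
-1 1 [-60.663 234.025 627.021 437.622 350.626  68.82    1.572] 77.90291073187976 [-1.8  2.7 -5.  -0.1  0.  -0.2 -1.4 -3.4 -3.1 -0.6 -1.7 -0.8  3.4  0.6
  8.1 -1.4 -3.7  0.5]
-1 1 [-60.663 234.025 627.021 437.622 350.626  68.82    1.572] 77.902910731876 [-1.8  2.7 -5.  -0.1  0.  -0.2 -1.4 -3.4 -3.1 -0.6 -1.7 -0.8  3.4  0.6
  8.1 -1.4 -3.7  0.5]
-1 1 [-60.663 234.025 627.021 437.622 350.626  68.82    1.572] 77.90291073187132 [-1.8  2.7 -5.  -0.1  0.  -0.2 -1.4 -3.4 -3.1 -0.6 -1.7 -0.8  3.4  0.6
  8.1 -1.4 -3.7  0.5]
```

jog_arm --motion '[[[0,-48,0],-0.149],[[0,-96,0],-0.298],[[0,-144,0],-0.447],[[0,-192,0],-0.596],[[0,-240,0],-0.745]]'

```text
t: 5.2
eef_pos: [296.7, 464.5, 344.4]
tcp_rot: [3.133, 0.101, -1.927]
ft_force: [-0.0, 0.2, -0.2]
opening: 0.999
grip_force: 0.0
```

jog_arm --motion '[[[25,-25,0],-0.149],[[50,-50,0],-0.298],[[75,-75,0],-0.447],[[100,-100,20],-0.596],[[130,-130,30],-0.745]]'

```text
t: 5.7
eef_pos: [327.9, 358.0, 300.5]
tcp_rot: [-3.046, 0.006, -1.298]
ft_force: [0.1, 0.5, 0.1]
opening: 1.005
grip_force: 0.0
```

```bash
cat > st.py <<'E'
from h import *
import json
s=state();d={k:np.round(s[k],4).tolist() for k in ["t","joints","eef_pos","tcp_rot","opening","ft_force"]};print(d)
open("log.txt","a").write(json.dumps(d)+"\n")
E
python3 st.py
```

```text
{'t': 5.7, 'joints': [0.711, 0.196, 1.849, -0.0413, 1.0083, -2.6826], 'eef_pos': [327.9136, 358.0012, 300.5027], 'tcp_rot': [-3.0465, 0.006, -1.2981], 'opening': 1.0048, 'ft_force': [0.0509, 0.4562, 0.114]}
```

jog_arm --motion '[[[0,0,0],-0.149],[[0,0,0],-0.298],[[0,0,0],-0.447],[[0,0,0],-0.596],[[0,0,0],-0.745]]'

```text
t: 6.2
eef_pos: [265.6, 394.4, 270.4]
tcp_rot: [-2.96, -0.207, -0.891]
ft_force: [0.5, 0.5, 0.1]
opening: 0.998
grip_force: 0.0
```

```bash
python3 st.py
```

```text
{'t': 6.2, 'joints': [0.9668, 0.2181, 1.9336, -0.3193, 0.8956, -2.6846], 'eef_pos': [265.6103, 394.4404, 270.3775], 'tcp_rot': [-2.9602, -0.207, -0.8911], 'opening': 0.998, 'ft_force': [0.487, 0.4973, 0.1107]}
```

```bash
cat > kin.py <<'E'
import numpy as np, json
from scipy.optimize import least_squares, lsq_linear
from scipy.spatial.transform import Rotation as R
D=[([1.195,.4917,1.559,0,1.092,-.106],[166.514,602.191,239.073],[-3.141,0,2.872]),
([1.23197659,1.21634098,0.04816056,0.00465064,1.81039706,-0.06783909],[259.7428218,938.67437438,236.88560703],[3.07474855e+00,9.38e-05,2.87186325]),
([1.202916757369471, 0.47974194450142404, 1.2512388847620692, 0.01012581542150486, 1.3073635286631224, -0.8564578681063666],[186.25823498604726, 673.2039687781518, 363.6163731204486],[3.0662665562595306, 0.07137038560933773, -2.6578363853125033])]
for l in open("log.txt"):
    d=json.loads(l);D.append((d["joints"],d["eef_pos"],d["tcp_rot"]))
LO=np.array([-3.1,-.84,.05,-1.13,.06,-2.69]);HI=np.array([3.1,2.19,2.79,4.28,2.93,2.69])
rz=lambda a:R.from_euler('z',a); ry=lambda a:R.from_euler('y',a)
def fk(q,p):
    a1,d1,L2,e3,L3,w5,dt,oy=p
    R1=rz(q[0]);R2=R1*ry(q[1]);R3=R2*ry(q[2]);R4=R3*rz(q[3]);R5=R4*ry(q[4]);R6=R5*rz(q[5]+np.pi/2)
    return R1.apply([a1,oy,d1])+R2.apply([0,0,L2])+R3.apply([e3,0,L3])+R5.apply([w5,0,dt]),R6
def res(p,mask=None):
    return np.concatenate([fk(q,p)[0]-x for q,x,e in D]+[.02*(np.array(p)-[0,240,450,0,450,0,250,66])])
P=least_squares(res,[0,240,450,0,450,0,250,66]).x
if __name__=="__main__":
    print(np.round(P,1));print(np.round(res(P),1)); print([np.round((fk(q,P)[1]*R.from_euler('xyz',e).inv()).magnitude(),4) for q,x,e in D])
E
python3 kin.py
```

```text
[ -1.1 199.3 586.1  43.7 410.7  -1.7 248.6  66. ]
[ 0.1 -0.2 -0.1 -0.1 -0.   0.1 -0.   0.1 -0.1  0.   0.1 -0.   0.   0.
  0.1 -0.  -0.8  2.7  0.9 -0.8 -0.  -0.  -0. ]
[np.float64(0.0006), np.float64(0.0), np.float64(0.0), np.float64(0.0001), np.float64(0.0001)]
```

```bash
cat > sim.py <<'E'
from kin import *
V=np.array([2.22,2.22,2.79,3.14,3.14,3.14])*.07
def pose(q): return fk(q,P)
def jac(q):
    p0,R0=pose(q);J=np.zeros((6,6))
    for i in range(6):
        d=np.array(q,float);d[i]+=1e-5;p,r=pose(d);J[:3,i]=(p-p0)/1e-5/1000;J[3:,i]=(r*R0.inv()).as_rotvec()/1e-5
    return J
def step(q,pt,Rt,w=1.,lam=.0,iters=20,cap=True):
    p,r=pose(q);dp=pt-p;n=np.linalg.norm(dp);dp=dp*min(1,50/max(n,1e-9))
    dr=(Rt*r.inv()).as_rotvec();m=np.linalg.norm(dr);dr=dr*min(1,.15/max(m,1e-9))
    T=p+dp;RT=R.from_rotvec(dr)*r;q0=np.array(q,float);q=q0.copy()
    for _ in range(iters):
        p,r=pose(q);e=np.r_[(T-p)/1000,w*(RT*r.inv()).as_rotvec()]
        J=jac(q);J[3:]*=w
        lo,hi=LO-q,HI-q
        if cap: lo=np.maximum(lo,q0-V-q);hi=np.minimum(hi,q0+V-q)
        A=np.r_[J,lam*np.eye(6)];b=np.r_[e,np.zeros(6)]
        dq=lsq_linear(A,b,(np.minimum(lo,-1e-9),np.maximum(hi,1e-9))).x
        q=q+dq
        if np.abs(dq).max()<1e-4: break
    return q
def run(q,rows,**k):
    p0,r0=pose(q)
    for (s,t) in rows:
        q=step(q,p0+r0.apply(s),r0*R.from_euler('z',t),**k)
    return q
E
cat > id.py <<'E'
from sim import *
qa=np.array(D[3][0]);qb=np.array(D[4][0])
rows=[([0,0,0],-.149*k) for k in range(1,6)]
print("true",qb)
for w in (.1,.3,.6,1,2):
  for it,lam in((30,0),(30,.05),(1,.05),(5,.1)):
    q=run(qa,rows,w=w,iters=it,lam=lam);print(w,it,lam,np.round(q,3),round(np.abs(q-qb).max(),3))
q0=np.array(D[1][0]);rows=[([0,900,-300],0)]*5
for w in (.1,.3,.6,1,2): q=run(q0,rows,w=w); print(w,np.round(q,3),np.round(pose(q)[0],1),np.round(pose(q)[1].as_euler('xyz'),3))
print("true 260.3,940.6,257.8 3.041")
E
python3 id.py
```

```text
true [ 0.9668  0.2181  1.9336 -0.3193  0.8956 -2.6846]
0.1 30 0 [ 0.844  0.195  1.888 -0.365  0.946 -2.69 ] 0.122
0.1 30 0.05 [ 0.844  0.195  1.888 -0.365  0.946 -2.69 ] 0.122
0.1 1 0.05 [ 0.834  0.202  1.87  -0.328  0.977 -2.69 ] 0.133
0.1 5 0.1 [ 0.844  0.198  1.883 -0.36   0.955 -2.69 ] 0.123
0.3 30 0 [ 0.868  0.201  1.898 -0.357  0.933 -2.69 ] 0.099
0.3 30 0.05 [ 0.868  0.201  1.898 -0.357  0.933 -2.69 ] 0.099
0.3 1 0.05 [ 0.868  0.204  1.886 -0.347  0.953 -2.69 ] 0.098
0.3 5 0.1 [ 0.868  0.201  1.898 -0.357  0.933 -2.69 ] 0.099
0.6 30 0 [ 0.958  0.219  1.933 -0.316  0.896 -2.69 ] 0.009
0.6 30 0.05 [ 0.958  0.219  1.933 -0.316  0.896 -2.69 ] 0.009
0.6 1 0.05 [ 0.965  0.219  1.91  -0.304  0.928 -2.69 ] 0.032
0.6 5 0.1 [ 0.958  0.219  1.933 -0.316  0.896 -2.69 ] 0.009
1 30 0 [ 1.166  0.229  1.961 -0.204  0.888 -2.69 ] 0.199
1 30 0.05 [ 1.166  0.229  1.961 -0.204  0.888 -2.69 ] 0.199
1 1 0.05 [ 1.172  0.24   1.912 -0.196  0.93  -2.69 ] 0.205
1 5 0.1 [ 1.166  0.229  1.961 -0.204  0.888 -2.69 ] 0.199
2 30 0 [ 1.344  0.215  1.959 -0.125  0.919 -2.69 ] 0.377
2 30 0.05 [ 1.344  0.215  1.959 -0.125  0.919 -2.69 ] 0.377
2 1 0.05 [ 1.346  0.248  1.892 -0.123  0.954 -2.69 ] 0.379
2 5 0.1 [ 1.344  0.215  1.959 -0.125  0.919 -2.69 ] 0.377
0.1 [ 1.232  1.227  0.048  0.061  1.009 -0.078] [ 306.  1106.4  313.7] [2.282 0.    2.872]
0.3 [ 1.231  1.192  0.048  0.014  1.699 -0.066] [266.6 963.9 264.7] [2.939 0.    2.872]
0.6 [ 1.232  1.195  0.048  0.007  1.798 -0.068] [260.2 940.8 257.6] [3.041 0.    2.872]
1 [ 1.232  1.196  0.048  0.006  1.818 -0.068] [258.9 935.9 256.1] [3.063 0.    2.872]
2 [ 1.232  1.197  0.048  0.005  1.827 -0.068] [258.3 933.9 255.6] [3.072 0.    2.872]
true 260.3,940.6,257.8 3.041
```

```bash
cat > scan.py <<'E'
from sim import *
def ik(p,Rt,q0):
    f=lambda q:np.r_[(pose(q)[0]-p)/100,3*(Rt*pose(q)[1].inv()).as_rotvec()]
    r=least_squares(f,np.clip(q0,LO+1e-3,HI-1e-3),bounds=(LO,HI));return r.x,r.cost
def Rg(al,h,flip):  # tool z heading h, inclined al below horizontal, y horizontal
    z=np.array([np.cos(al)*np.cos(h),np.cos(al)*np.sin(h),-np.sin(al)]);y=np.array([-np.sin(h),np.cos(h),0])*flip
    return R.from_matrix(np.c_[np.cross(y,z),y,z])
if __name__=="__main__":
    h=-.1;rng=np.random.default_rng(0)
    bats=np.array([593,355.,0]);u=np.array([np.cos(h),np.sin(h),0]);v=np.array([-u[1],u[0],0])
    def tcp(blade,z,Rt): return np.r_[blade[:2]-115*u[:2],z+36]-6*Rt.as_matrix()[:,2]
    til=np.array([575,-177.,0])
    for al in (10,20,30,40,50):
      for fl in (1,-1):
        Rt=Rg(np.radians(al),h,fl)
        pts=[tcp(bats,60,Rt),tcp(til-110*u,47,Rt),tcp(til+70*u,47,Rt),tcp(til+40*u+60*v,70,Rt)]
        sols=[]
        for _ in range(25):
            q,c=ik(pts[0],Rt,rng.uniform(LO,HI))
            if c<1e-4 and not any(np.abs(q-s).max()<.05 for s in sols): sols.append(q)
        for s in sols:
            q=s;ok=[];Q=[s]
            for a,b in zip(pts[:-1],pts[1:]):
                for k in np.linspace(.1,1,10): q,c=ik(a+(b-a)*k,Rt,q); ok.append(c)
                Q.append(q)
            for t in np.arange(.2,2.01,.2):
                q,c=ik(pts[3],Rt*R.from_euler('z',-t),q);ok.append(c)
            Q.append(q)
            print(al,fl,"bad",sum(c>1e-4 for c in ok),np.round(Q,2).tolist())
E
time python3 scan.py
```

```text
10 1 bad 7 [[0.89, 0.92, 2.16, 4.15, 1.36, 1.51], [-1.3, 1.51, 2.79, 1.84, 1.79, 0.48], [-0.69, 1.05, 2.48, 2.55, 1.72, 1.36], [-0.57, 1.07, 2.62, 2.66, 1.88, 1.32], [-0.57, 1.07, 2.62, 2.66, 1.88, -0.68]]
10 -1 bad 13 [[0.89, 0.92, 2.16, 4.15, 1.36, -1.63], [-1.3, 1.51, 2.79, 1.84, 1.79, -2.66], [-0.69, 1.05, 2.48, 2.55, 1.72, -1.79], [-0.57, 1.07, 2.62, 2.66, 1.88, -1.82], [-0.17, 1.73, 2.79, 4.01, 2.93, -2.69]]
20 1 bad 8 [[0.87, 0.83, 2.15, 4.17, 1.13, 1.42], [-1.23, 1.22, 2.79, 2.08, 1.6, 0.8], [-0.67, 0.91, 2.47, 2.6, 1.42, 1.44], [-0.55, 0.9, 2.6, 2.72, 1.54, 1.42], [-0.55, 0.9, 2.6, 2.72, 1.54, -0.58]]
20 -1 bad 14 [[0.87, 0.83, 2.15, 4.17, 1.13, -1.72], [-1.23, 1.22, 2.79, 2.08, 1.6, -2.34], [-0.67, 0.91, 2.47, 2.6, 1.42, -1.7], [-0.55, 0.9, 2.6, 2.72, 1.54, -1.72], [-0.61, 0.4, 2.28, 1.92, 0.59, -2.69]]
30 1 bad 7 [[0.84, 0.74, 2.13, 4.24, 0.9, 1.29], [-1.12, 0.98, 2.79, 2.28, 1.39, 1.04], [-0.64, 0.77, 2.43, 2.62, 1.1, 1.54], [-0.52, 0.73, 2.54, 2.75, 1.16, 1.51], [-0.52, 0.73, 2.54, 2.75, 1.16, -0.49]]
30 -1 bad 12 [[0.84, 0.74, 2.13, 4.24, 0.9, -1.85], [-1.12, 0.98, 2.79, 2.28, 1.39, -2.1], [-0.64, 0.77, 2.43, 2.62, 1.1, -1.61], [-0.52, 0.73, 2.54, 2.75, 1.16, -1.63], [-0.57, 0.41, 2.27, 1.92, 0.48, -2.69]]
real	0m36.302s
user	0m36.457s
sys	0m0.204s
```

```bash
nproc
cat > fs.py <<'E'
import numpy as np
from kin import P,LO,HI
from scipy.optimize import lsq_linear
a1,d1,L2,e3,L3,w5,dt,oy=P
V=np.array([2.22,2.22,2.79,3.14,3.14,3.14])*.07
def rz(a): c,s=np.cos(a),np.sin(a);return np.array([[c,-s,0],[s,c,0],[0,0,1.]])
def ry(a): c,s=np.cos(a),np.sin(a);return np.array([[c,0,s],[0,1.,0],[-s,0,c]])
def fkJ(q):
    R1=rz(q[0]);R2=R1@ry(q[1]);R3=R2@ry(q[2]);R4=R3@rz(q[3]);R5=R4@ry(q[4]);R6=R5@rz(q[5]+np.pi/2)
    o2=R1@[a1,oy,d1];o3=o2+R2[:,2]*L2;o5=o3+R3@[e3,0,L3];p=o5+R5@[w5,0,dt]
    ax=[R1[:,2],R2[:,1],R3[:,1],R3[:,2],R4[:,1],R5[:,2]];o=[np.zeros(3),o2,o3,o5,o5,o5]
    J=np.array([np.r_[np.cross(a,p-b)/1000,a] for a,b in zip(ax,o)]).T
    return p,R6,J
def rv(M):
    c=np.clip((np.trace(M)-1)/2,-1,1);a=np.arccos(c);v=np.array([M[2,1]-M[1,2],M[0,2]-M[2,0],M[1,0]-M[0,1]])/2
    return v if a<1e-6 else v*a/max(np.sin(a),1e-9)
def ex(v):
    a=np.linalg.norm(v)
    if a<1e-12:return np.eye(3)
    k=v/a;K=np.array([[0,-k[2],k[1]],[k[2],0,-k[0]],[-k[1],k[0],0]]);return np.eye(3)+np.sin(a)*K+(1-np.cos(a))*K@K
def step(q,pt,Rt,w=.6,iters=12):
    p,r,J=fkJ(q);dp=pt-p;n=np.linalg.norm(dp);dp=dp*min(1,50/max(n,1e-9))
    dr=rv(Rt@r.T);m=np.linalg.norm(dr);dr=dr*min(1,.15/max(m,1e-9))
    T=p+dp;RT=ex(dr)@r;q0=q;lo=np.maximum(LO,q0-V);hi=np.minimum(HI,q0+V)
    for _ in range(iters):
        e=np.r_[(T-p)/1000,w*rv(RT@r.T)]
        if np.abs(e).max()<2e-5: break
        A=J.copy();A[3:]*=w
        d=np.linalg.solve(A.T@A+1e-9*np.eye(6),A.T@e)
        if ((q+d)<lo).any() or ((q+d)>hi).any(): d=lsq_linear(A,e,(np.minimum(lo-q,-1e-9),np.maximum(hi-q,1e-9)),method='bvls').x
        q=q+d;p,r,J=fkJ(q)
        if np.abs(d).max()<1e-4: break
    return np.clip(q,LO,HI)
def call(q,sh,tn,n=5,rows=None):
    p0,r0,_=fkJ(q);sh=np.array(sh,float)
    for k in range(1,n+1): q=step(q,p0+r0@(sh*k/n),r0@rz(tn*k/n))
    return q
def rpy(M): return np.array([np.arctan2(M[2,1],M[2,2]),-np.arcsin(M[2,0]),np.arctan2(M[1,0],M[0,0])])
def tilt(q): return np.arccos(np.clip(-fkJ(q)[1][2,2],-1,1))
E
cat > bs.py <<'E'
from fs import *
import json,itertools,time
from multiprocessing import Pool
acts=[]
for d in itertools.product((-1,0,1),repeat=3):
    n=np.linalg.norm(d)
    for t in (-.75,0,.75):
        if n or t: acts.append((tuple(np.array(d)/max(n,1)*240),t))
def exp(a):
    q,path,ac=a;return call(q,*ac),path+[ac]
def beam(q0,cost,depth,width,pool):
    B=[(q0,[])];best=(cost(q0),q0,[])
    for k in range(depth):
        R=pool.map(exp,[(q,p,a) for q,p in B for a in acts],chunksize=20)
        R=[(cost(q),q,p) for q,p in R];R.sort(key=lambda x:x[0]);N=[]
        for c,q,p in R:
            if not any(np.abs(q-m[1]).max()<.08 for m in N): N.append((c,q,p))
            if len(N)>=width: break
        if N[0][0]<best[0]: best=N[0]
        B=[(q,p) for c,q,p in N];print(k,round(N[0][0],3),np.round(N[0][1],2),N[0][2][-1],flush=True)
    return best
E
cat > r1.py <<'E'
from bs import *
q0=np.array(json.loads(open("log.txt").readlines()[-1])["joints"])
def cost(q):
    p=fkJ(q)[0];pen=max(0,200-p[2])/100+max(0,p[2]-550)/100+max(0,380-np.hypot(p[0],p[1]))/100+max(0,50-p[1])/50
    return tilt(q)+.3*max(0,abs(q[3])-.3)+pen
if __name__=="__main__":
    t=time.time()
    with Pool() as pool: b=beam(q0,cost,6,16,pool)
    print(time.time()-t,b)
E
timeout 500 python3 r1.py
```

```text
4
0 0.253 [ 1.36  0.23  2.06 -0.32  0.86 -1.59] ((np.float64(-169.70562748477138), np.float64(169.70562748477138), np.float64(0.0)), 0.75)
1 0.245 [ 1.5   0.04  1.64 -0.24  1.49 -2.39] ((np.float64(0.0), np.float64(0.0), np.float64(-240.0)), -0.75)
2 0.228 [ 1.5   0.05  1.81 -0.23  1.31 -0.16] ((np.float64(169.70562748477138), np.float64(169.70562748477138), np.float64(0.0)), 0.75)
3 0.206 [ 1.82  0.24  2.05 -0.22  0.96  0.94] ((np.float64(240.0), np.float64(0.0), np.float64(0.0)), 0.75)
4 0.206 [ 2.27  0.26  1.71 -0.13  1.34  2.03] ((np.float64(138.5640646055102), np.float64(-138.5640646055102), np.float64(-138.5640646055102)), 0.75)
5 0.177 [2.42 0.21 1.81 0.   1.3  2.69] ((np.float64(-169.70562748477138), np.float64(-169.70562748477138), np.float64(0.0)), 0.75)
42.50684905052185 (np.float64(0.1772630961847084), array([2.41809374e+00, 2.06754844e-01, 1.80777254e+00, 1.24688387e-03,
       1.30432453e+00, 2.69000000e+00]), [((np.float64(-169.70562748477138), np.float64(169.70562748477138), np.float64(0.0)), 0.75), ((np.float64(0.0), np.float64(-169.70562748477138), np.float64(-169.70562748477138)), 0.75), ((np.float64(138.5640646055102), np.float64(138.5640646055102), np.float64(138.5640646055102)), 0.75), ((np.float64(240.0), np.float64(0.0), np.float64(0.0)), 0.75), ((np.float64(138.5640646055102), np.float64(-138.5640646055102), np.float64(-138.5640646055102)), 0.75), ((np.float64(-169.70562748477138), np.float64(-169.70562748477138), np.float64(0.0)), 0.75)])
```

```bash
cat > r2.py <<'E'
from bs import *
from scipy.optimize import differential_evolution
q0=np.array(json.loads(open("log.txt").readlines()[-1])["joints"])
def seq(x):
    S=[];q=q0;p0=fkJ(q)[0];tgt=np.round(x[:3]);N=7
    for k in range(N):
        p,r,_=fkJ(q);goal=p0+(tgt-p0)*min(1,(k+1)/5)
        sh=np.round(r.T@(goal-p));n=np.linalg.norm(sh);sh=sh*min(1,240/max(n,1e-9));sh=np.round(sh)
        S.append((sh.tolist(),.745));q=call(q,*S[-1])
    for i in range(3,len(x),4):
        S.append((np.round(x[i:i+3]).tolist(),round(x[i+3],2)));q=call(q,*S[-1])
    return q,S
def cost(x):
    q,S=seq(x);p=fkJ(q)[0]
    return tilt(q)+max(0,150-p[2])/100+max(0,p[2]-600)/300+max(0,100-p[1])/100+max(0,350-np.hypot(p[0],p[1]))/100
if __name__=="__main__":
    t=time.time();b=[(250,500),(50,450),(200,450)]+[(-200,200),(-200,200),(-200,200),(0,.75)]*2
    pool=Pool(4)
    r=differential_evolution(cost,b,popsize=5,maxiter=60,updating='deferred',workers=pool.map,seed=1,polish=False,callback=lambda xk,convergence:cost(xk)<.006 or time.time()-t>420)
    q,S=seq(r.x);print(r.fun,time.time()-t,np.round(q,3),np.round(fkJ(q)[0]))
    for s in S: print(s)
E
timeout 560 python3 r2.py
```

```text
0.06146715411419901 186.80063271522522 [ 1.149  0.555  1.708 -0.027  0.82   2.69 ] [194. 584. 154.]
([-10.0, -3.0, 7.0], 0.745)
([-10.0, 6.0, 7.0], 0.745)
([-4.0, 10.0, 7.0], 0.745)
([4.0, 10.0, 7.0], 0.745)
([10.0, 4.0, 6.0], 0.745)
([0.0, 0.0, 0.0], 0.745)
([0.0, 0.0, 0.0], 0.745)
([-136.0, -163.0, 87.0], np.float64(0.0))
([-136.0, -159.0, -26.0], np.float64(0.37))
```

jog_arm --motion '[[[-2,0,0],0.149],[[-4,0,0],0.298],[[-6,0,0],0.447],[[-8,0,0],0.596],[[-10,-3,7],0.745]]'

```text
t: 6.7
eef_pos: [263.9, 403.5, 262.8]
tcp_rot: [-2.87, -0.028, -1.631]
ft_force: [0.4, -0.2, -0.4]
opening: 0.999
grip_force: 0.0
```

jog_arm --motion '[[[0,0,0],0.149],[[0,0,0],0.298],[[0,0,0],0.447],[[0,0,0],0.596],[[-10,6,7],0.745]]'

```text
t: 7.2
eef_pos: [260.9, 413.1, 254.3]
tcp_rot: [-2.921, 0.162, -2.355]
ft_force: [-0.8, -0.4, -0.9]
opening: 1.003
grip_force: 0.0
```

jog_arm --motion '[[[0,0,0],0.149],[[0,0,0],0.298],[[0,0,0],0.447],[[0,0,0],0.596],[[-4,10,7],0.745]]'

```text
t: 7.7
eef_pos: [258.8, 422.7, 246.0]
tcp_rot: [-3.09, 0.268, -3.111]
ft_force: [0.2, 0.2, 0.3]
opening: 1.0
grip_force: 0.0
```

jog_arm --motion '[[[0,0,0],0.149],[[0,0,0],0.298],[[0,0,0],0.447],[[0,0,0],0.596],[[4,10,7],0.745]]'

```text
t: 8.2
eef_pos: [256.5, 432.3, 237.7]
tcp_rot: [2.994, 0.231, 2.403]
ft_force: [-0.1, 0.2, -0.3]
opening: 1.001
grip_force: 0.0
```

jog_arm --motion '[[[0,0,0],0.149],[[0,0,0],0.298],[[0,0,0],0.447],[[0,0,0],0.596],[[10,4,6],0.745]]'

```text
t: 8.7
eef_pos: [253.5, 441.5, 230.1]
tcp_rot: [2.878, 0.071, 1.666]
ft_force: [-0.1, 0.1, -0.2]
opening: 1.002
grip_force: 0.0
```

jog_arm --motion '[[[0,0,0],0.149],[[0,0,0],0.298],[[0,0,0],0.447],[[0,0,0],0.596],[[0,0,0],0.745]]'

```text
t: 9.2
eef_pos: [253.2, 441.7, 229.4]
tcp_rot: [2.898, -0.123, 0.946]
ft_force: [0.2, -0.4, 0.1]
opening: 0.999
grip_force: 0.0
```

jog_arm --motion '[[[0,0,0],0.149],[[0,0,0],0.298],[[0,0,0],0.447],[[0,0,0],0.596],[[0,0,0],0.745]]'

```text
t: 9.7
eef_pos: [253.2, 441.7, 229.5]
tcp_rot: [3.046, -0.256, 0.199]
ft_force: [-0.3, 0.4, 0.2]
opening: 0.998
grip_force: 0.0
```

```bash
date; python3 st.py
cat > pl.py <<'E'
from bs import *
# small DE from last logged q: ncalls pushes, cost on tilt
from scipy.optimize import differential_evolution
q0=np.array(json.loads(open("log.txt").readlines()[-1])["joints"])
def seq(x):
    q=q0;S=[]
    for i in range(0,len(x),4): S.append((np.round(x[i:i+3]).tolist(),round(float(x[i+3]),2)));q=call(q,*S[-1])
    return q,S
def cost(x):
    q,S=seq(x);p=fkJ(q)[0]
    return tilt(q)+max(0,160-p[2])/100+max(0,p[2]-600)/300+max(0,50-p[1])/100+max(0,350-np.hypot(p[0],p[1]))/100
if __name__=="__main__":
    t=time.time();b=[(-200,200),(-200,200),(-200,200),(-.2,.75)]*3
    pool=Pool(4)
    r=differential_evolution(cost,b,popsize=6,maxiter=200,updating='deferred',workers=pool.map,seed=2,polish=False,callback=lambda xk,convergence:cost(xk)<.006 or time.time()-t>90)
    q,S=seq(r.x);print(r.fun,time.time()-t,np.round(q,3),np.round(fkJ(q)[0]),rpy(fkJ(q)[1]))
    for s in S: print(s)
E
timeout 200 python3 pl.py
```

```text
Tue Dec  1 16:05:47 UTC 2026
{'t': 9.7, 'joints': [1.0428, 0.3242, 1.9055, -0.3439, 0.843, 2.6486], 'eef_pos': [253.2277, 441.6685, 229.463], 'tcp_rot': [3.0457, -0.2556, 0.1987], 'opening': 0.9982, 'ft_force': [-0.3423, 0.3579, 0.1742]}
0.004212257960290951 49.038398027420044 [ 1.375  0.339  1.794 -0.004  1.007  2.69 ] [ 38. 523. 248.] [-3.14109741 -0.00418304  0.2577091 ]
([-137.0, -50.0, 75.0], -0.18)
([-103.0, -105.0, -70.0], -0.11)
([-163.0, -127.0, -137.0], 0.55)
```

jog_arm --motion '[[[-27.4,-10,15],-0.036],[[-54.8,-20,30],-0.072],[[-82.2,-30,45],-0.108],[[-109.6,-40,60],-0.144],[[-137,-50,75],-0.18]]'

```text
t: 10.2
eef_pos: [153.9, 460.8, 132.3]
tcp_rot: [3.016, -0.185, 0.411]
ft_force: [0.8, 0.8, 0.0]
opening: 1.0
grip_force: 0.0
```

jog_arm --motion '[[[-20.6,-21,-14],-0.022],[[-41.2,-42,-28],-0.044],[[-61.8,-63,-42],-0.066],[[-82.4,-84,-56],-0.088],[[-103,-105,-70],-0.11]]'

```text
t: 10.7
eef_pos: [22.9, 522.3, 176.9]
tcp_rot: [3.008, -0.136, 0.544]
ft_force: [0.2, 0.1, 0.2]
opening: 1.001
grip_force: 0.0
```

jog_arm --motion '[[[-32.6,-25.4,-27.4],0.11],[[-65.2,-50.8,-54.8],0.22],[[-97.8,-76.2,-82.2],0.33],[[-130.4,-101.6,-109.6],0.44],[[-163,-127,-137],0.55]]'

```text
t: 11.2
eef_pos: [38.4, 520.2, 248.5]
tcp_rot: [-3.139, -0.003, 0.259]
ft_force: [-0.8, 0.4, -0.6]
opening: 0.998
grip_force: 0.0
```

```bash
python3 st.py
python3 - <<'E'
from fit import *
# spatula pose from scene+side masks: search yaw, x,y of blade+handle
C={n:read_camera(n) for n in ["scene","side"]}
s=state();print(s["t"])
ms=[]
for n in C:
    L=[d for d in cut_out("spatula",C[n])];d=[d for d in L if abs(np.array(d["box"])-([389,206,464,256] if n=="scene" else [230,156,277,203])).max()<15]
    if d: ms.append((C[n],d[0]["region"]))
print(len(ms),[m[1].sum() for m in ms])
def model(x,y,yaw):
    R=np.array([[np.cos(yaw),-np.sin(yaw),0],[np.sin(yaw),np.cos(yaw),0],[0,0,1]])
    bl=np.array([[47.5,40,1.5],[47.5,-40,1.5],[-47.5,-40,1.5],[-47.5,40,1.5]])
    t=[np.array([[a,b,c] for a in (-180,-80) for b in (-10,10) for c in (26,46)]),np.array([[-72,-4,36],[-72,4,36],[-42,4,2],[-42,-4,2],[-80,0,36]])]
    return [(g@R.T)+[x,y,60] for g in [bl]+t]
def cost(p):
    c=0
    for cam,m in ms:
        k=np.zeros((1920,2560),np.uint8)
        for g in model(*p): cv2.fillConvexPoly(k,cv2.convexHull((proj(cam,g)*4).round().astype(np.int32)),1)
        M=cv2.resize(m.astype(np.uint8),(2560,1920),interpolation=0);c+=1-(k&M).sum()/(k|M).sum()
    return c
best=None
for y0 in (.1,.35,.6):
    x0=[590,355,y0];r=minimize(cost,x0,method="Nelder-Mead",options=dict(initial_simplex=[x0,[610,355,y0],[590,375,y0],[590,355,y0+.2]],maxiter=80))
    if best is None or r.fun<best.fun: best=r
print("spatula",best.x,best.fun)
E
date
```

```text
{'t': 11.2, 'joints': [1.3713, 0.3334, 1.8005, -0.002, 1.0038, 2.6846], 'eef_pos': [38.3653, 520.2401, 248.4763], 'tcp_rot': [-3.1388, -0.0032, 0.2586], 'opening': 0.9977, 'ft_force': [-0.8494, 0.3768, -0.5667]}
11.3
1 [np.int64(805)]
spatula [5.78082452e+02 3.61955403e+02 4.20143683e-01] 0.18981864460706332
Tue Dec  1 16:07:14 UTC 2026
```

jog_arm --motion '[[[36,31,-5],-0.032],[[73,62,-10],-0.064],[[110,93,-16],-0.096],[[146,124,-21],-0.128],[[183,155,-26],-0.16]]'

```text
t: 11.9
eef_pos: [255.8, 416.7, 273.9]
tcp_rot: [3.141, -0.003, 0.424]
ft_force: [0.4, 0.7, 0.1]
opening: 0.996
grip_force: 0.0
```

jog_arm --motion '[[[30,36,-5],0],[[60,72,-10],0],[[90,108,-15],0],[[125,144,-20],0],[[155,180,-26],0]]'

```text
t: 12.4
eef_pos: [471.3, 315.7, 300.2]
tcp_rot: [3.141, -0.003, 0.422]
ft_force: [0.0, 0.7, -0.0]
opening: 1.0
grip_force: 0.0
```

```bash
python3 st.py
python3 - <<'E'
from h import *
c=read_camera("wrist");cv2.imwrite("pics/w1.png",c["img"])
for n in ("spatula","bats"): print(n,[(round(d["p"],2),d["box"]) for d in cut_out(n,c)])
print(at(c,320,240,96),at(c,320,240,60))
E
```

```text
{'t': 12.4, 'joints': [0.4742, 0.3507, 1.6229, -0.001, 1.1653, 1.6236], 'eef_pos': [471.3055, 315.737, 300.1874], 'tcp_rot': [3.1408, -0.0028, 0.4218], 'opening': 0.9998, 'ft_force': [0.0458, 0.6996, -0.0316]}
spatula [(0.95, [276.4, 24.1, 371.7, 295.6])]
bats [(0.92, [246.5, 1.1, 441.0, 170.7]), (0.67, [0.0, 53.9, 173.3, 254.1]), (0.2, [584.2, 129.8, 640.0, 201.4])]
[450.22695013 311.09760964  96.        ] [441.74114947 307.86973312  60.        ]
```

View pics/w1.png

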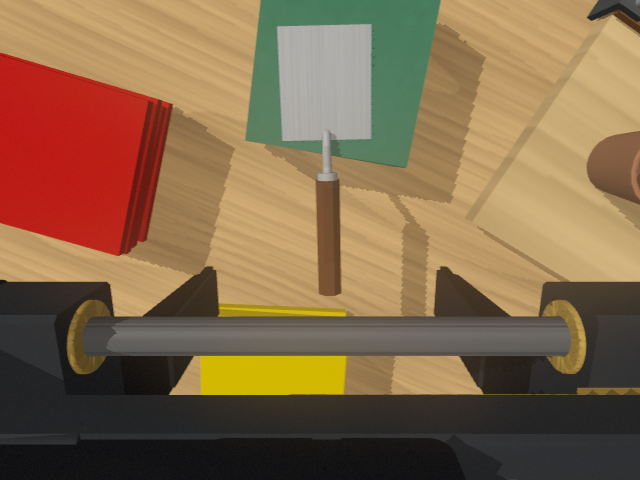

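Run:
```python
from h import *
c=read_camera("wrist")
a=at(c,329.5,290,104);b=at(c,327.5,180,104)
k=[at(c,u,v,61.5) for u,v in ((277.5,27),(371,24),(371.5,138),(282.5,140))]
m=np.mean(k,0);print(a,b,"yawH",np.arctan2(*(b-a)[1::-1]),np.hypot(*(b-a)[:2]))
print(np.round(k,1).tolist(),m,"yaw",np.arctan2(*(np.array(k[0])+k[1]-k[2]-k[3])[1::-1]),np.arctan2(*(m-a)[1::-1]), np.hypot(*(k[0]-k[1])[:2]),np.hypot(*(k[1]-k[2])[:2]))
g=[at(c,u,v,60) for u,v in ((246,140),(407,167))];print("bats near edge",g)
s=state();e=s["eef_pos"];y=s["tcp_rot"][2]
for ps in (np.arctan2(*(m-a)[1::-1]),):
    u=np.array([np.cos(ps),np.sin(ps)]);G=m[:2]-118*u;d=G-e[:2]
    print("grip",G,"dx",d@[np.cos(y),np.sin(y)],"dy",d@[np.sin(y),-np.cos(y)],"turn",-(ps-y))
```

```text
[414.29481721 285.812314   104.        ] [501.27492673 326.51916549 104.        ] yawH 0.4377230019581882 96.03430225511845
[[598.4, 416.2, 61.5], [632.8, 344.6, 61.5], [548.0, 303.7, 61.5], [513.7, 376.4, 61.5]] [573.20212144 360.20571813  61.5       ] yaw 0.4441668557639202 0.4378494347177123 79.44803945903062 94.16441783984567
bats near edge [array([500.16012648, 406.76437235,  60.        ]), array([537.84919374, 262.49834206,  60.        ])]
grip [466.33358289 310.17457315] dx -5.64214825696797 dy 3.9922442824995255 turn -0.018096362005671662
```

jog_arm --motion '[[[8,2,45],-0.01],[[16,4,90],-0.018],[[20.4,4.2,135],-0.018],[[20.4,4.2,175],-0.018],[[20.4,4.2,198],-0.018]]'

```text
t: 13.1
eef_pos: [488.0, 321.7, 99.4]
tcp_rot: [3.141, 0.001, 0.441]
ft_force: [0.1, 0.1, 0.3]
opening: 1.0
grip_force: 0.0
```

jog_arm --motion '[[[0,0,0],0],[[0,0,0],0],[[0,0,0],0],[[0,0,0],0],[[0,0,0],0]]' --grip 1

```text
t: 13.6
eef_pos: [490.9, 321.2, 103.7]
tcp_rot: [3.141, -0.005, 0.438]
ft_force: [-0.3, 0.5, -0.1]
opening: 0.636
grip_force: 0.0
```

jog_arm --motion '[[[0,0,0],0],[[0,0,-10],0],[[0,0,-30],0],[[0,0,-60],0],[[0,0,-90],0]]'

```text
t: 14.1
eef_pos: [490.2, 320.7, 194.2]
tcp_rot: [3.141, -0.003, 0.438]
ft_force: [-0.7, 0.4, -0.2]
opening: 0.219
grip_force: 0.0
```

```bash
python3 st.py; date
```

```text
{'t': 14.1, 'joints': [0.4667, 0.4838, 1.7109, -0.0003, 0.9437, 1.5995], 'eef_pos': [490.2466, 320.6958, 194.1887], 'tcp_rot': [3.1414, -0.0032, 0.4381], 'opening': 0.2186, 'ft_force': [-0.7031, 0.3864, -0.2093]}
Tue Dec  1 16:08:18 UTC 2026
```

jog_arm --motion '[[[0,0,0],0],[[0,0,20],0],[[0,0,60],0],[[0,0,85],0],[[0,0,92],0]]' --grip 0.6

```text
t: 14.6
eef_pos: [489.6, 320.3, 98.2]
tcp_rot: [3.141, 0.001, 0.438]
ft_force: [0.4, 0.7, 0.2]
opening: 0.396
grip_force: 0.0
```

jog_arm --motion '[[[0,0,0],0],[[0,0,0],0],[[0,0,0],0],[[0,0,0],0],[[0,0,0],0]]' --grip 1

```text
t: 15.1
eef_pos: [490.9, 321.1, 101.6]
tcp_rot: [3.141, -0.005, 0.438]
ft_force: [-1.8, -1.0, 5.1]
opening: 0.209
grip_force: 29.9
```

```bash
python3 st.py; date
```

```text
{'t': 15.1, 'joints': [0.4668, 0.6054, 1.7889, -0.0004, 0.7423, 1.5997], 'eef_pos': [490.9132, 321.1342, 101.5766], 'tcp_rot': [3.1415, -0.005, 0.4382], 'opening': 0.2088, 'ft_force': [-1.8449, -1.0278, 5.0784]}
Tue Dec  1 16:08:34 UTC 2026
```

jog_arm --motion '[[[0,0,-20],0],[[0,5,-60],0.06],[[-25,40,-90],0.13],[[-51,80,-115],0.2],[[-77,120,-129],0.27]]'

```text
t: 15.6
eef_pos: [471.8, 184.1, 229.2]
tcp_rot: [-3.141, -0.005, 0.167]
ft_force: [0.8, -0.2, -0.4]
opening: 0.205
grip_force: 29.9
```

```bash
python3 st.py
cat > gt.py <<'E'
# shift in tool axes from measured pose to world target x y z yaw
import sys
from h import *
from scipy.spatial.transform import Rotation as R
s=state();t=np.array(list(map(float,sys.argv[1:5])));M=R.from_euler('xyz',s["tcp_rot"]).as_matrix()
print(np.round(M.T@(t[:3]-s["eef_pos"]),1),"turn",round(s["tcp_rot"][2]-t[3],3))
E
python3 gt.py 430 -150 232 -0.1
```

```text
{'t': 15.6, 'joints': [0.2412, 0.334, 1.8604, 0.0006, 0.9418, 1.645], 'eef_pos': [471.8432, 184.055, 229.2147], 'tcp_rot': [-3.1407, -0.0053, 0.1667], 'opening': 0.2053, 'ft_force': [0.802, -0.1926, -0.4315]}
[-96.7 322.5  -3.6] turn 0.267
```

jog_arm --motion '[[[-14,46,0],0.04],[[-28,92,0],0.08],[[-42,138,0],0.12],[[-56,184,0],0.16],[[-70,230,-1],0.2]]'

```text
t: 16.1
eef_pos: [440.9, -55.2, 228.4]
tcp_rot: [-3.14, -0.003, -0.033]
ft_force: [2.2, 0.2, -1.1]
opening: 0.208
grip_force: 29.9
```

jog_arm --motion '[[[-4,49,0],0.03],[[-8,96,0],0.067],[[-8,96,0],0.067]]'

```text
t: 16.4
eef_pos: [430.1, -153.6, 228.1]
tcp_rot: [-3.141, -0.004, -0.105]
ft_force: [0.2, 0.1, -1.2]
opening: 0.205
grip_force: 30.0
```

```bash
python3 st.py
python3 - <<'E'
from h import *
c=read_camera("wrist");cv2.imwrite("pics/w2.png",c["img"]);np.save("w2.npy",{k:c[k] for k in c},allow_pickle=True)
for n in ("spatula","tile","board","cup"): print(n,[(round(d["p"],2),d["box"]) for d in cut_out(n,c)])
E
```

```text
{'t': 16.4, 'joints': [-0.489, 0.2665, 1.9703, 0.0026, 0.9016, 1.1855], 'eef_pos': [430.1037, -153.6287, 228.116], 'tcp_rot': [-3.1409, -0.0037, -0.1052], 'opening': 0.2045, 'ft_force': [0.2437, 0.0629, -1.2165]}
spatula []
tile []
board [(0.8, [0.0, 0.0, 442.0, 159.3]), (0.31, [565.1, 0.0, 639.9, 49.3])]
cup [(0.7, [0.0, 1.3, 9.1, 24.0])]
```

View pics/w2.png

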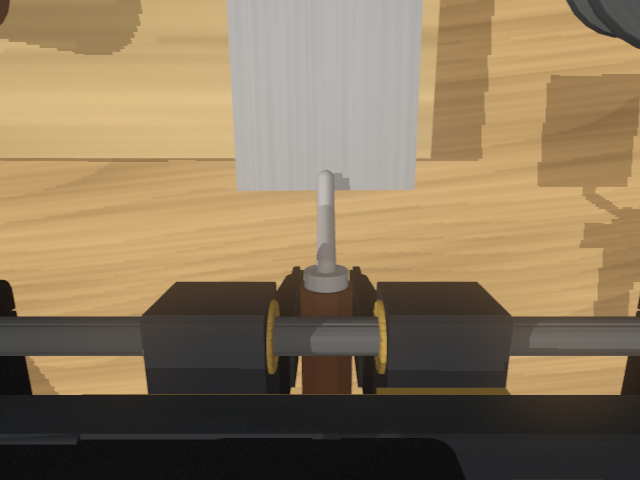

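Run:
```python
from h import *
a=cv2.imread("pics/scene0.png");b=cv2.imread("pics/side0.png")
A=cv2.resize(a[280:350,240:340],(800,560)[0:1]+(560,),interpolation=cv2.INTER_CUBIC)[:, :]
B=cv2.resize(b[220:300,370:480],(550,400),interpolation=cv2.INTER_CUBIC)
A=cv2.resize(a[280:350,240:350],(550,350),interpolation=cv2.INTER_CUBIC)
m=np.zeros((600,700,3),np.uint8)
A=cv2.resize(a[285:355,240:350],(440,280),interpolation=cv2.INTER_CUBIC);B=cv2.resize(b[225:305,375:480],(420,320),interpolation=cv2.INTER_CUBIC)
m[:280,:440]=A;m[280:600,:420]=B;cv2.imwrite("pics/m.png",m)
c=read_camera("wrist")
p=at(c,10,159.5,45);q=at(c,220,158.5,45);print("near edge",p,q,np.arctan2(q[1]-p[1],q[0]-p[0])+np.pi/2)
```

```text
near edge [503.78315625  93.70681273  45.        ] [488.64134674 -70.28050143  45.        ] -0.09207417277938745
```

View pics/m.png

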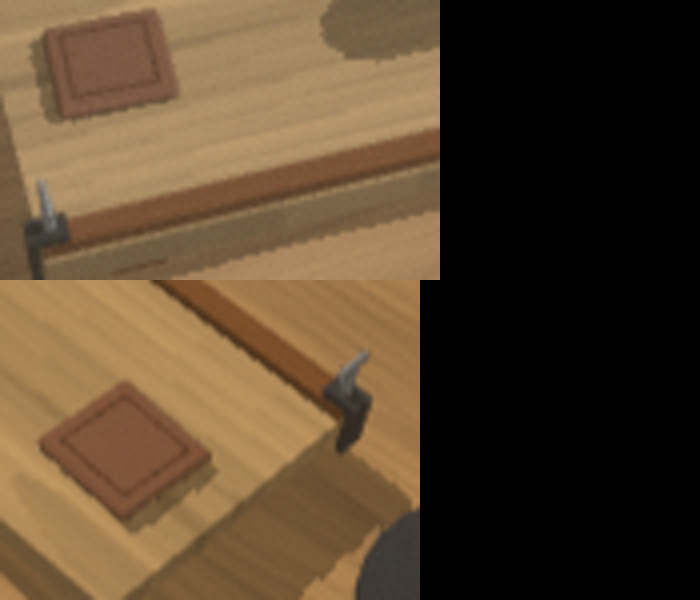

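Run:
```python
from h import *
S=read_camera("scene");D=read_camera("side")
s=lambda x,y,z:at(S,240+(x+.5)/4-.5,285+(y+.5)/4-.5,z)
d=lambda x,y,z:at(D,375+(x+.5)/4-.5,225+(y-280+.5)/4-.5,z)
yb=-.098;c,sn=np.cos(yb),np.sin(yb)
for n,pts in (("scene",[s(*p,51) for p in((43,28),(153,8),(178,92),(65,118))]),("side",[d(*p,51) for p in((125,383),(210,455),(127,520),(40,443))])):
    pts=np.array(pts);print(n,"tile",pts.mean(0),np.round(pts[:,:2],0).tolist())
for n,pts in (("strip scene",[s(75,216,54),s(435,132,54)]),("strip side",[d(165,287,45),d(330,415,45)])):
    for p in pts: print(n,np.round(p,1),"boardx*",round(p[0]*c+p[1]*sn,1))
for p in ((493.8,-15),(503.8,93.7)): print("near edge boardx*",p[0]*c+p[1]*sn)
print("right edge",d(330,435,45)[:2],d(130,595,45)[:2])
```

```text
scene tile [ 572.35306876 -174.64690246   51.        ] [[526.0, -206.0], [538.0, -132.0], [617.0, -143.0], [608.0, -217.0]]
side tile [ 570.87031317 -179.56573946   51.        ] [[614.0, -147.0], [603.0, -221.0], [528.0, -213.0], [539.0, -137.0]]
strip scene [ 690.2 -237.3   54. ] boardx* 710.1
strip scene [718.2  -6.1  54. ] boardx* 715.4
strip side [ 704.2 -114.9   45. ] boardx* 712.0
strip side [ 685.5 -257.6   45. ] boardx* 707.4
near edge boardx* 492.8983177146958
near edge boardx* 492.21477920999075
right edge [ 671.77614656 -266.56280067] [ 488.06084717 -245.12015201]
```

```bash
python3 gt.py 378 -154.4 97 -0.112
python3 - <<'E'
from fs import *
import json
q=np.array(json.loads(open("log.txt").readlines()[-1])["joints"])
r=fkJ(q)[1]
for tgt in ((378,-154,97),(378,-154,85)):
    for k in range(8): q=step(q,np.array(tgt,float),r)
    print(np.round(q,3),np.round(fkJ(q)[0],1),tilt(q))
E
```

```text
[-52.4  11.6 130.9] turn 0.015
[-0.55   0.439  2.22   0.005  0.48   1.121] [ 378. -154.   97.] 0.0037892961941144716
[-0.55   0.465  2.23   0.005  0.444  1.121] [ 378. -154.   85.] 0.0037897233697089254
```

jog_arm --motion '[[[-20,0,30],0.007],[[-40,4,65],0.007],[[-52,7,100],0.007],[[-52,7,125],0.007],[[-52,7,131],0.007]]'

```text
t: 17.3
eef_pos: [378.0, -150.0, 95.1]
tcp_rot: [-3.138, 0.0, -0.105]
ft_force: [0.9, -0.1, -0.8]
opening: 0.204
grip_force: 30.0
```

jog_arm --motion '[[[0,0,0],0],[[0,0,0],0]]'

```text
t: 17.5
eef_pos: [379.4, -150.8, 97.7]
tcp_rot: [-3.14, -0.004, -0.105]
ft_force: [0.3, -0.9, -0.2]
opening: 0.206
grip_force: 30.0
```

```bash
python3 st.py
python3 - <<'E'
from h import *
c=read_camera("side");d=read_camera("wrist")
cv2.imwrite("pics/s3.png",cv2.resize(c["img"][170:330,300:500],(800,640))[:600]);cv2.imwrite("pics/w3.png",d["img"])
E
```

```text
{'t': 17.5, 'joints': [-0.5422, 0.4374, 2.2195, 0.0061, 0.4813, 1.1282], 'eef_pos': [379.3584, -150.8078, 97.6523], 'tcp_rot': [-3.1405, -0.0043, -0.105], 'opening': 0.2062, 'ft_force': [0.3468, -0.9486, -0.2197]}
```

View pics/s3.png

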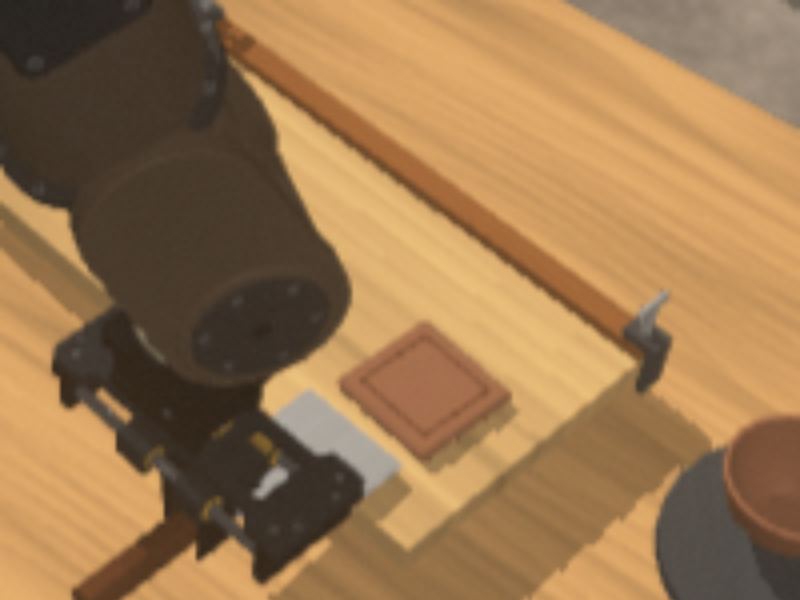

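jog_arm --motion '[[[0,4,3],0.007],[[0,4,6],0.007],[[0,4,8],0.007],[[0,4,8],0.007]]'

```text
t: 18.0
eef_pos: [378.1, -154.8, 88.6]
tcp_rot: [-3.14, -0.003, -0.113]
ft_force: [-0.4, -0.1, -1.4]
opening: 0.205
grip_force: 30.0
```

jog_arm --motion '[[[0,0,1],0],[[0,0,1],0]]'

```text
t: 18.2
eef_pos: [378.3, -154.8, 87.7]
tcp_rot: [-3.14, -0.003, -0.113]
ft_force: [0.3, 0.6, -0.9]
opening: 0.207
grip_force: 30.0
```

jog_arm --motion '[[[0,0,1],0],[[0,0,1],0]]'

```text
t: 18.4
eef_pos: [378.3, -154.8, 86.8]
tcp_rot: [-3.14, -0.003, -0.113]
ft_force: [-1.0, 0.6, 0.5]
opening: 0.207
grip_force: 30.0
```

jog_arm --motion '[[[0,0,0.7],0],[[0,0,0.7],0]]'

```text
t: 18.6
eef_pos: [378.2, -154.7, 86.1]
tcp_rot: [-3.14, -0.003, -0.113]
ft_force: [-0.4, 0.6, 0.8]
opening: 0.209
grip_force: 30.0
```

jog_arm --motion '[[[0,0,0.7],0],[[0,0,0.7],0]]'

```text
t: 18.8
eef_pos: [378.2, -154.7, 85.4]
tcp_rot: [-3.14, -0.003, -0.113]
ft_force: [-2.9, 0.4, 3.5]
opening: 0.211
grip_force: 30.0
```

jog_arm --motion '[[[6,0,-0.3],0],[[13,0,-0.3],0],[[20,0,-0.3],0],[[27,0,-0.3],0],[[34,0,-0.3],0]]'

```text
t: 19.3
eef_pos: [412.3, -158.4, 85.8]
tcp_rot: [-3.14, -0.002, -0.112]
ft_force: [-6.7, 0.3, 8.6]
opening: 0.207
grip_force: 30.0
```

jog_arm --motion '[[[7,0,0],0],[[14,0,0],0],[[21,0,0],0],[[28,0,0],0],[[35,0,0],0]]'

```text
t: 19.8
eef_pos: [446.3, -162.1, 86.2]
tcp_rot: [-3.139, -0.0, -0.112]
ft_force: [-11.6, 1.9, 14.5]
opening: 0.208
grip_force: 30.0
```

jog_arm --motion '[[[0,0,-0.8],0],[[0,0,-1.6],0],[[0,0,-1.6],0]]'

```text
t: 20.1
eef_pos: [447.2, -162.6, 87.4]
tcp_rot: [-3.14, -0.003, -0.113]
ft_force: [0.6, -0.6, -0.4]
opening: 0.209
grip_force: 30.0
```

```bash
python3 st.py
python3 - <<'E'
from h import *
c=read_camera("side")
cv2.imwrite("pics/s4.png",cv2.resize(c["img"][170:330,300:500],(800,640))[:600])
E
```

```text
{'t': 20.1, 'joints': [-0.4891, 0.5185, 2.0686, 0.0051, 0.552, 1.19], 'eef_pos': [447.2078, -162.5933, 87.4011], 'tcp_rot': [-3.14, -0.0033, -0.1126], 'opening': 0.2089, 'ft_force': [0.6075, -0.6423, -0.4316]}
```

View pics/s4.png

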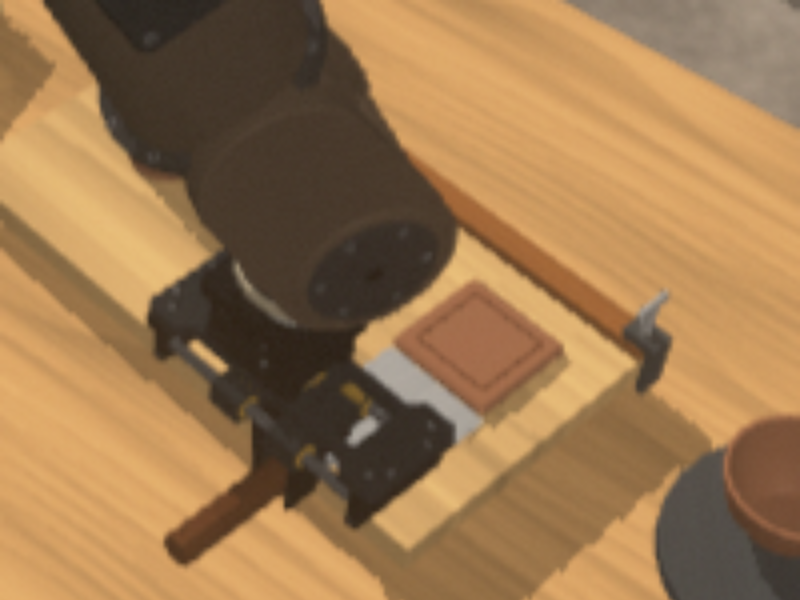

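jog_arm --motion '[[[5,0,0.6],0],[[11,0,0.6],0],[[17,0,0.6],0],[[23,0,0.6],0]]'

```text
t: 20.55
eef_pos: [470.4, -165.3, 86.9]
tcp_rot: [-3.14, -0.003, -0.113]
ft_force: [-1.8, -0.3, -1.0]
opening: 0.205
grip_force: 30.0
```

jog_arm --motion '[[[4,0,0],0],[[8,0,0],0],[[12,0,0],0]]'

```text
t: 20.85
eef_pos: [481.7, -166.4, 86.9]
tcp_rot: [-3.14, -0.003, -0.113]
ft_force: [-0.4, 0.4, -0.4]
opening: 0.209
grip_force: 30.0
```

jog_arm --motion '[[[3,0,0.5],0],[[6,0,0.5],0],[[9,0,0.5],0],[[12,0,0.5],0]]'

```text
t: 21.25
eef_pos: [493.2, -167.7, 86.8]
tcp_rot: [-3.14, -0.002, -0.113]
ft_force: [-6.2, 1.6, 4.8]
opening: 0.203
grip_force: 30.0
```

jog_arm --motion '[[[3,0,0],0],[[6,0,0],0],[[9,0,0],0],[[12,0,0],0]]'

```text
t: 21.65
eef_pos: [505.0, -169.0, 86.8]
tcp_rot: [-3.14, -0.002, -0.113]
ft_force: [-6.9, 0.8, 6.3]
opening: 0.21
grip_force: 30.0
```

jog_arm --motion '[[[4,0,-0.3],0],[[8,0,-0.3],0],[[12,0,-0.3],0],[[16,0,-0.3],0]]'

```text
t: 22.05
eef_pos: [521.5, -171.0, 86.9]
tcp_rot: [-3.14, -0.003, -0.113]
ft_force: [-3.7, -0.4, 0.5]
opening: 0.211
grip_force: 30.0
```

jog_arm --motion '[[[4,0,0],0],[[8,0,0],0],[[12,0,0],0],[[15,0,0],0]]'

```text
t: 22.45
eef_pos: [536.7, -172.8, 86.9]
tcp_rot: [-3.14, -0.003, -0.113]
ft_force: [-1.4, -0.7, -0.7]
opening: 0.207
grip_force: 30.0
```

jog_arm --motion '[[[3,0,0],0],[[6,0,0],0],[[9,0,0],0],[[11,0,0],0]]'

```text
t: 22.85
eef_pos: [547.6, -174.0, 87.0]
tcp_rot: [-3.14, -0.003, -0.113]
ft_force: [-1.7, 0.2, -1.6]
opening: 0.211
grip_force: 30.0
```

jog_arm --motion '[[[2,0,0],0],[[4,0,0],0],[[4,0,0],0]]'

```text
t: 23.15
eef_pos: [551.5, -174.4, 87.0]
tcp_rot: [-3.14, -0.004, -0.113]
ft_force: [0.4, -0.2, -2.9]
opening: 0.205
grip_force: 30.0
```

```bash
python3 st.py
python3 - <<'E'
from h import *
c=read_camera("side")
cv2.imwrite("pics/s5.png",cv2.resize(c["img"][170:300,340:500],(738,600),interpolation=cv2.INTER_CUBIC))
E
```

```text
{'t': 23.15, 'joints': [-0.4216, 0.6186, 1.8177, 0.004, 0.7024, 1.2589], 'eef_pos': [551.5113, -174.4368, 87.0281], 'tcp_rot': [-3.14, -0.0036, -0.1127], 'opening': 0.2053, 'ft_force': [0.3654, -0.1944, -2.8699]}
```

View pics/s5.png

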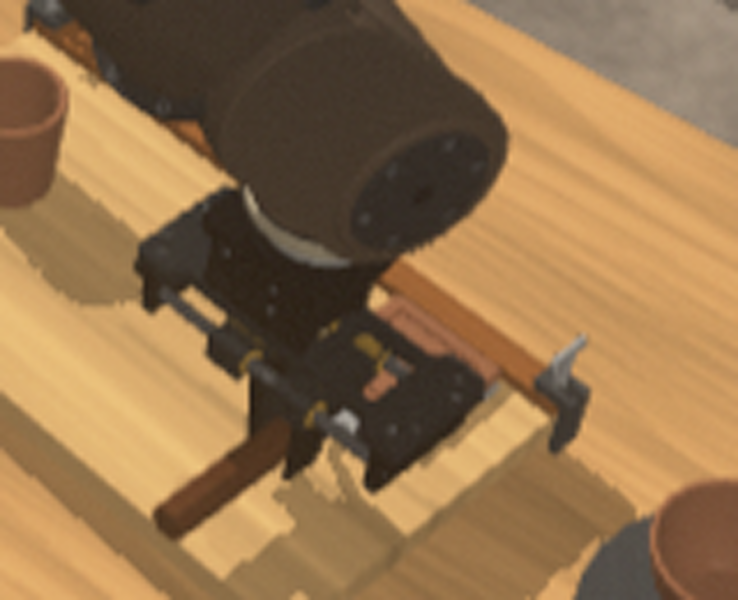

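jog_arm --motion '[[[1,0,0],0],[[2,0,0.3],0],[[2,0,0.6],0]]'

```text
t: 23.5
eef_pos: [552.6, -174.5, 86.8]
tcp_rot: [-3.14, -0.002, -0.113]
ft_force: [-7.4, 1.2, 7.7]
opening: 0.211
grip_force: 30.0
```

jog_arm --motion '[[[0,0,0],0],[[0,0,0],0],[[0,0,0],0]]' --grip 0.5

```text
t: 23.8
eef_pos: [553.4, -174.7, 86.5]
tcp_rot: [-3.14, -0.004, -0.113]
ft_force: [-0.0, -0.1, -0.9]
opening: 0.403
grip_force: 0.0
```

jog_arm --motion '[[[0,0,-20],0.1],[[0,0,-50],0.25],[[-30,0,-90],0.4],[[-60,0,-130],0.55],[[-90,0,-160],0.7]]'

```text
t: 24.3
eef_pos: [462.5, -164.6, 248.1]
tcp_rot: [-3.138, -0.003, -0.819]
ft_force: [-0.3, -0.7, 0.1]
opening: 0.498
grip_force: 0.0
```

```bash
date; python3 st.py
cat > r3.py <<'E'
from bs import *
from scan import ik,Rg
from scipy.spatial.transform import Rotation as R
q0=np.array(json.loads(open("log.txt").readlines()[-1])["joints"]);h=-.113
u=np.array([np.cos(h),np.sin(h),0]);G=np.array([518.7,-170.7,81.])
Q=[]
for al in (20,28,35,42):
    Rt=Rg(np.radians(al),h,1);t=Rt.as_matrix()[:,2]
    q,c=ik(G-6*t,Rt,np.array([-.55,.75,2.5,2.7,1.1,1.5]));
    q2,c2=ik(G-66*t+[0,0,80],Rt,q);Q.append(q2)
    if __name__=="__main__": print(al,np.round(q,2),round(c,5),np.round(q2,2),round(c2,5))
W=np.array([.3,.2,.2,1,.6,.1])
def cost(q):
    p,r,_=fkJ(q);t=r[:,2];hd=np.arctan2(t[1],t[0]);al=np.arcsin(np.clip(-t[2],-1,1))
    d=abs(q[3]-2.65)+1.5*max(0,al-.65)+ (1.2*abs(hd-h) if q[3]>1.6 and al<1.3 else 1.0)
    return d+max(0,150-p[2]-25*t[2])/60+max(0,p[2]-600)/200+max(0,300-np.hypot(p[0],p[1]))/60+max(0,p[1]-60)/100+max(0,-350-p[1])/100
if __name__=="__main__":
    t=time.time()
    with Pool() as pool: b=beam(q0,cost,11,14,pool)
    print(time.time()-t,b[0],np.round(b[1],3),np.round(fkJ(b[1])[0]));
    for s,tn in b[2]: print(np.round(s).tolist(),tn)
    json.dump([[list(map(float,s)),tn] for s,tn in b[2]],open("plan.json","w"))
E
timeout 300 python3 r3.py; date
```

```text
Tue Dec  1 16:13:09 UTC 2026
{'t': 24.3, 'joints': [-0.4779, 0.2894, 1.8702, 0.0033, 0.9779, 1.9098], 'eef_pos': [462.4796, -164.5539, 248.1282], 'tcp_rot': [-3.1377, -0.003, -0.8187], 'opening': 0.4984, 'ft_force': [-0.3251, -0.6625, 0.083]}
20 [-0.68  0.93  2.5   2.61  1.47  1.42] 0.0 [-0.8   0.63  2.62  2.48  1.31  1.5 ] 0.0
28 [-0.66  0.81  2.47  2.63  1.21  1.49] 0.0 [-0.76  0.47  2.55  2.45  0.98  1.66] 0.0
35 [-0.63  0.72  2.43  2.63  0.97  1.56] 0.0 [-0.71  0.36  2.47  2.36  0.72  1.84] 0.0
42 [-0.61  0.65  2.38  2.59  0.74  1.65] 0.0 [-0.67  0.3   2.38  2.17  0.5   2.09] 0.0
0 4.744 [-0.24  0.24  1.99  0.13  0.91  2.69] ((np.float64(-169.70562748477138), np.float64(-169.70562748477138), np.float64(0.0)), 0.75)
1 4.077 [-0.34  0.51  1.76  0.45  0.82  2.69] ((np.float64(-169.70562748477138), np.float64(-169.70562748477138), np.float64(0.0)), 0.75)
2 3.393 [-0.44  0.39  2.07  0.85  0.67  2.69] ((np.float64(-169.70562748477138), np.float64(0.0), np.float64(-169.70562748477138)), 0.75)
3 2.79 [-0.47  0.34  2.29  1.27  0.6   2.69] ((np.float64(-138.5640646055102), np.float64(138.5
[... 651 characters left out ...]
5640646055102), np.float64(-138.5640646055102)), 0)
9 0.013 [-0.16  0.16  2.04  2.66  0.09  2.69] ((np.float64(-169.70562748477138), np.float64(0.0), np.float64(-169.70562748477138)), 0)
10 0.013 [-0.16  0.16  2.04  2.66  0.09  1.94] ((np.float64(0.0), np.float64(0.0), np.float64(0.0)), -0.75)
105.8271107673645 0.013426199710536945 [-0.158  0.156  2.043  2.662  0.085  1.94 ] [612. -21. 371.]
[0.0, -240.0, 0.0] 0.75
[0.0, -240.0, 0.0] 0.75
[-139.0, -139.0, -139.0] 0.75
[-139.0, -139.0, -139.0] 0.75
[-139.0, 139.0, -139.0] 0.75
[-170.0, 170.0, 0.0] 0.75
[-139.0, 139.0, -139.0] 0
[-240.0, 0.0, 0.0] 0
[-240.0, 0.0, 0.0] 0
[-170.0, 0.0, -170.0] 0
[0.0, 0.0, 0.0] -0.75
Tue Dec  1 16:14:57 UTC 2026
```

Run:
```python
from bs import *
q=np.array(json.loads(open("log.txt").readlines()[-1])["joints"])
for s,t in json.load(open("plan.json"))[:10]:
    q=call(q,np.round(s),t);p,r,_=fkJ(q);print(np.round(p),np.round(r[:,2],2),np.round(q,2))
for i in range(3):
    q=call(q,[-170,0,-170],0);p,r,_=fkJ(q);print("ext",np.round(p),np.round(r[:,2],2),np.round(q,2), np.arctan2(r[1,2],r[0,2]),np.arcsin(-r[2,2]))
```

```text
[607. -67. 240.] [ 0.04  0.09 -1.  ] [-0.26  0.46  1.61  0.11  1.06  2.69]
[ 680. -143.  188.] [ 0.19  0.25 -0.95] [-0.41  0.61  1.52  0.38  0.97  2.69]
[ 643. -158.  188.] [ 0.38  0.35 -0.86] [-0.53  0.56  1.71  0.71  0.84  2.69]
[ 609. -170.  168.] [ 0.55  0.35 -0.76] [-0.62  0.55  1.9   1.11  0.74  2.69]
[513. -63. 168.] [ 0.65  0.31 -0.69] [-0.55  0.43  2.29  1.69  0.65  2.69]
[523.  55. 139.] [ 0.74  0.21 -0.64] [-0.18  0.51  2.41  2.57  0.68  2.69]
[518.  94. 227.] [ 0.77  0.14 -0.62] [-0.02  0.28  2.35  2.74  0.41  2.69]
[595.  39. 246.] [ 0.8   0.06 -0.59] [-0.11  0.33  2.2   2.68  0.35  2.69]
[664. -13. 280.] [ 0.83 -0.02 -0.56] [-0.16  0.36  2.03  2.65  0.25  2.69]
[612. -20. 372.] [ 0.85 -0.1  -0.52] [-0.16  0.15  2.04  2.66  0.08  2.69]
ext [559. -36. 419.] [ 0.87 -0.14 -0.47] [-0.19  0.01  2.1   2.65  0.06  2.69] -0.16124477842793267 0.48816819622674035
ext [511. -46. 451.] [ 0.89 -0.18 -0.41] [-0.23 -0.11  2.15  2.63  0.06  2.69] -0.19978361556415086 0.42447999906227835
ext [468. -51. 478.] [ 0.91 -0.22 -0.35] [-0.26 -0.21  2.2   2.62  0.06  2.69] -0.23204029283121863 0.3622303534211096
```

Run:
```python
from bs import *
q0=np.array(json.loads(open("log.txt").readlines()[-1])["joints"])
A=[([0,-240,0],.75),([0,-240,-30],.75),([-140,-140,-140],.75),([-140,-140,-140],.75)]
for B in ([([-140,140,-140],.75),([-140,140,-140],.75),([-170,170,0],0)],[([-140,140,-140],.75),([-150,100,-150],.75),([-240,0,0],0)],[([-140,140,-140],.75),([-200,100,-60],.75),([-240,0,0],.0)]):
    q=q0
    for s,t in A+B:
        q=call(q,s,t);p,r,_=fkJ(q);print(np.round(p),np.round(r[:,2],2),np.round(r[:,1],2),np.round(q,2))
    print()
```

```text
[607. -67. 240.] [ 0.04  0.09 -1.  ] [-0.99 -0.14 -0.05] [-0.26  0.46  1.61  0.11  1.06  2.69]
[ 676. -150.  207.] [ 0.18  0.25 -0.95] [-0.97  0.18 -0.14] [-0.42  0.59  1.5   0.36  1.01  2.69]
[ 637. -170.  207.] [ 0.37  0.35 -0.86] [-0.84  0.53 -0.14] [-0.55  0.53  1.69  0.68  0.89  2.69]
[ 601. -185.  185.] [ 0.54  0.36 -0.76] [-0.55  0.84  0.  ] [-0.65  0.52  1.88  1.05  0.79  2.69]
[500. -79. 179.] [ 0.65  0.32 -0.69] [-0.11  0.94  0.33] [-0.61  0.4   2.29  1.59  0.69  2.69]
[435.  -4. 156.] [ 0.72  0.27 -0.64] [0.31 0.7  0.65] [-0.52  0.44  2.58  2.19  0.81  2.69]
[492.  24. 165.] [ 0.76  0.23 -0.61] [0.29 0.72 0.64] [-0.33  0.45  2.48  2.39  0.74  2.69]

[607. -67. 240.] [ 0.04  0.09 -1.  ] [-0.99 -0.14 -0.05] [-0.26  0.46  1.61  0.11  1.06  2.69]
[ 676. -150.  207.] [ 0.18  0.25 -0.95] [-0.97  0.18 -0.14] [-0.42  0.59  1.5   0.36  1.01  2.69]
[ 637. -170.  207.] [ 0.37  0.35 -0.86] [-0.84  0.53 -0.14] [-0.55  0.53  1.69  0.68  0.89  2.69]
[ 601. -185.  185.] [ 0.54  0.36 -0.76] [-0.55  0.84  0.  ] [-0.65  0.52  1.88  1.05  0.79  2.69]
[500. -79. 179.] [ 0.65  0.32 -0.69] [-0.1
[... 208 characters left out ...]
  0.57  2.41  2.03  0.83  2.69]

[607. -67. 240.] [ 0.04  0.09 -1.  ] [-0.99 -0.14 -0.05] [-0.26  0.46  1.61  0.11  1.06  2.69]
[ 676. -150.  207.] [ 0.18  0.25 -0.95] [-0.97  0.18 -0.14] [-0.42  0.59  1.5   0.36  1.01  2.69]
[ 637. -170.  207.] [ 0.37  0.35 -0.86] [-0.84  0.53 -0.14] [-0.55  0.53  1.69  0.68  0.89  2.69]
[ 601. -185.  185.] [ 0.54  0.36 -0.76] [-0.55  0.84  0.  ] [-0.65  0.52  1.88  1.05  0.79  2.69]
[500. -79. 179.] [ 0.65  0.32 -0.69] [-0.11  0.94  0.33] [-0.61  0.4   2.29  1.59  0.69  2.69]
[489. -11. 141.] [ 0.73  0.25 -0.63] [0.3  0.71 0.63] [-0.44  0.51  2.47  2.26  0.77  2.69]
[541. -90. 124.] [ 0.77  0.21 -0.61] [0.28 0.73 0.62] [-0.56  0.59  2.33  2.16  0.78  2.69]
```

jog_arm --motion '[[[0,-48,0],0.15],[[0,-96,0],0.3],[[0,-144,0],0.45],[[0,-192,0],0.6],[[0,-240,0],0.75]]'

```text
t: 24.8
eef_pos: [611.6, -60.1, 238.9]
tcp_rot: [-3.09, 0.082, -1.407]
ft_force: [0.0, 0.5, 0.2]
opening: 0.501
grip_force: 0.0
```

jog_arm --motion '[[[0,-48,-6],0.15],[[0,-96,-12],0.3],[[0,-144,-18],0.45],[[0,-192,-24],0.6],[[0,-240,-30],0.75]]'

```text
t: 25.3
eef_pos: [678.1, -147.0, 204.1]
tcp_rot: [-2.993, 0.281, -1.703]
ft_force: [0.3, -0.9, -0.6]
opening: 0.502
grip_force: 0.0
```

jog_arm --motion '[[[-28,-28,-28],0.15],[[-56,-56,-56],0.3],[[-84,-84,-84],0.45],[[-112,-112,-112],0.6],[[-140,-140,-140],0.75]]'

```text
t: 25.8
eef_pos: [637.2, -166.1, 204.1]
tcp_rot: [-2.975, 0.51, -2.05]
ft_force: [0.6, -0.2, -1.5]
opening: 0.5
grip_force: 0.0
```

jog_arm --motion '[[[-28,-28,-28],0.15],[[-56,-56,-56],0.3],[[-84,-84,-84],0.45],[[-112,-112,-112],0.6],[[-140,-140,-140],0.75]]'

```text
t: 26.3
eef_pos: [601.3, -180.2, 182.3]
tcp_rot: [3.132, 0.71, -2.571]
ft_force: [0.2, 0.0, 0.1]
opening: 0.498
grip_force: 0.0
```

jog_arm --motion '[[[-28,28,-28],0.15],[[-56,56,-56],0.3],[[-84,84,-84],0.45],[[-112,112,-112],0.6],[[-140,140,-140],0.75]]'

```text
t: 26.8
eef_pos: [499.1, -73.0, 176.8]
tcp_rot: [2.688, 0.696, 2.952]
ft_force: [0.9, -0.7, 0.2]
opening: 0.501
grip_force: 0.0
```

jog_arm --motion '[[[-28,28,-28],0.15],[[-56,56,-56],0.3],[[-84,84,-84],0.45],[[-112,112,-112],0.6],[[-140,140,-140],0.75]]'

```text
t: 27.3
eef_pos: [433.3, 0.4, 155.1]
tcp_rot: [2.346, 0.428, 2.314]
ft_force: [0.3, 0.3, -0.5]
opening: 0.499
grip_force: 0.0
```

```bash
python3 st.py
cat > r4.py <<'E'
from bs import *
from scipy.optimize import differential_evolution
q0=np.array(json.loads(open("log.txt").readlines()[-1])["joints"]);h=-.113
def hA(q):
    t=fkJ(q)[1][:,2];return np.arctan2(t[1],t[0]),np.arcsin(-t[2])
def seq(x):
    q=q0;S=[];pen=0
    for i in range(0,len(x),4):
        S.append((np.round(x[i:i+3]).tolist(),round(float(x[i+3]),2)));q=call(q,*S[-1]);p=fkJ(q)[0]
        pen+=max(0,190-p[2])/50+max(0,p[1]-30)/50*(p[0]>480 and p[2]<260)+max(0,-300-p[1])/50+max(0,380-np.hypot(*p[:2]))/60
    return q,S,pen
def cost(x):
    q,S,pen=seq(x);a,b=hA(q)
    return 3*abs(a-h)+abs(b-.38)+pen+.5*max(0,abs(q[3]-2.5)-.3)
if __name__=="__main__":
    t=time.time();b=[(-200,200),(-200,200),(-200,200),(-.2,.75)]*4
    pool=Pool(4);x0=[-140,0,-140,.0]+[-170,0,-100,0]*3
    r=differential_evolution(cost,b,popsize=4,x0=x0,maxiter=300,updating='deferred',workers=pool.map,seed=2,polish=False,callback=lambda xk,convergence:cost(xk)<.02 or time.time()-t>120)
    q,S,pen=seq(r.x);print(r.fun,time.time()-t,np.round(q,3),hA(q),pen)
    q=q0
    for s in S: q=call(q,*s);print(s,np.round(fkJ(q)[0]),np.round(q,2),np.round(hA(q),3))
E
timeout 220 python3 r4.py; date
```

```text
{'t': 27.3, 'joints': [-0.5066, 0.4482, 2.587, 2.2039, 0.8144, 2.6846], 'eef_pos': [433.3355, 0.4326, 155.0823], 'tcp_rot': [2.346, 0.4279, 2.3143], 'opening': 0.4992, 'ft_force': [0.2646, 0.283, -0.5163]}
0.5386114353700754 121.36270403862 [-0.035  0.091  2.146  2.803  0.06   2.69 ] (np.float64(-0.010222083967425424), np.float64(0.6089798954692448)) 0.0
([-58.0, 148.0, -62.0], -0.13) [445.  57. 207.] [-0.27  0.28  2.54  2.35  0.66  2.69] [0.313 0.659]
([-127.0, 103.0, -6.0], 0.45) [501. 154. 286.] [0.17 0.15 2.27 3.18 0.19 2.69] [0.166 0.668]
([-159.0, -99.0, -50.0], -0.15) [479.  66. 261.] [-0.05  0.15  2.41  2.86  0.35  2.69] [0.071 0.649]
([-181.0, 87.0, -28.0], -0.08) [554.  52. 352.] [-0.03  0.09  2.15  2.8   0.06  2.69] [-0.01   0.609]
Tue Dec  1 16:18:02 UTC 2026
```

```bash
cat > r5.py <<'E'
from bs import *
from r4 import hA
q0=np.array(json.loads(open("log.txt").readlines()[-1])["joints"]);h=-.113
def cost(q):
    a,b=hA(q);p=fkJ(q)[0]
    return abs(a-h)+.9*abs(b-.38)+max(0,175-p[2])/50+max(0,p[1]-30)/50*(p[0]>470 and p[2]<260)+max(0,-300-p[1])/50+max(0,380-np.hypot(*p[:2]))/60+.5*max(0,abs(q[3]-2.5)-.3)
if __name__=="__main__":
    with Pool() as pool: b=beam(q0,cost,7,20,pool)
    q=q0
    for s,t in b[2]: q=call(q,np.round(s),t);print(np.round(s).tolist(),t,np.round(fkJ(q)[0]),np.round(q,2),np.round(hA(q),3))
E
timeout 220 python3 r5.py; date
```

```text
0 0.706 [-0.56  0.36  2.64  2.16  0.82  2.69] ((np.float64(-138.5640646055102), np.float64(138.5640646055102), np.float64(-138.5640646055102)), 0)
1 0.489 [-0.39  0.47  2.23  2.27  0.66  2.69] ((np.float64(-169.70562748477138), np.float64(-169.70562748477138), np.float64(0.0)), 0.75)
2 0.256 [-0.26  0.56  2.23  2.87  0.7   2.69] ((np.float64(-240.0), np.float64(0.0), np.float64(0.0)), 0.75)
3 0.107 [-0.38  0.42  2.29  2.76  0.67  2.69] ((np.float64(-240.0), np.float64(0.0), np.float64(0.0)), 0)
4 0.035 [-0.64  0.54  2.3   2.52  0.9   2.69] ((np.float64(-240.0), np.float64(0.0), np.float64(0.0)), 0)
5 0.007 [-0.96  0.28  2.64  2.21  1.04  2.69] ((np.float64(-138.5640646055102), np.float64(138.5640646055102), np.float64(-138.5640646055102)), 0)
6 0.004 [-0.3   0.9   1.34  2.58  0.33  1.59] ((np.float64(138.5640646055102), np.float64(-138.5640646055102), np.float64(138.5640646055102)), -0.75)
[-240.0, 0.0, 0.0] -0.75 [ 563. -144.  232.] [-0.65  0.38  2.12  1.51  0.72  2.69] [0.349 0.679]
[-240.0, 0.0, 0.0] 0.75 [597. -93. 186.] [-0.49  0.5   2.21  2.16  0.7   2.69] [0.203 0.579]
[-139.0, 139.0, 139.0] 0.75 [737.  24. 210.] [-0.06  0.56  1.93  3.08  0.36  2.69] [-0.037  0.562]
[-139.0, 139.0, 139.0] -0.75 [925. -28. 269.] [-0.11  0.71  1.42  2.31  0.06  2.69] [-0.062  0.514]
[-170.0, 0.0, 170.0] 0 [1017.  -60.  246.] [-0.13  0.87  1.18  2.3   0.06  2.69] [-0.085  0.435]
[-170.0, 0.0, -170.0] 0 [912. -77. 391.] [-0.17  0.58  1.4   2.28  0.06  2.69] [-0.12   0.374]
[139.0, -139.0, 139.0] -0.75 [ 969. -182.  184.] [-0.3   0.9   1.34  2.58  0.33  1.59] [-0.11  0.38]
Tue Dec  1 16:20:01 UTC 2026
```

jog_arm --motion '[[[-48,0,0],-0.15],[[-96,0,0],-0.3],[[-144,0,0],-0.45],[[-192,0,0],-0.6],[[-240,0,0],-0.75]]'

```text
t: 27.8
eef_pos: [563.6, -143.8, 231.8]
tcp_rot: [2.864, 0.859, 3.132]
ft_force: [0.7, 0.6, -1.0]
opening: 0.498
grip_force: 0.0
```

jog_arm --motion '[[[-48,0,0],0.15],[[-96,0,0],0.3],[[-144,0,0],0.45],[[-192,0,0],0.6],[[-240,0,0],0.75]]'

```text
t: 28.3
eef_pos: [597.0, -90.9, 185.1]
tcp_rot: [2.366, 0.699, 2.354]
ft_force: [0.4, -0.0, 0.4]
opening: 0.495
grip_force: 0.0
```

jog_arm --motion '[[[-27.8,27.8,27.8],0.15],[[-55.6,55.6,55.6],0.3],[[-83.4,83.4,83.4],0.45],[[-111.2,111.2,111.2],0.6],[[-139,139,139],0.75]]'

```text
t: 28.8
eef_pos: [736.0, 29.8, 208.2]
tcp_rot: [2.2, 0.41, 1.819]
ft_force: [1.0, -2.2, -0.5]
opening: 0.504
grip_force: 0.0
```

jog_arm --motion '[[[-27.8,27.8,27.8],-0.15],[[-55.6,55.6,55.6],-0.3],[[-83.4,83.4,83.4],-0.45],[[-111.2,111.2,111.2],-0.6],[[-139,139,139],-0.75]]'

```text
t: 29.3
eef_pos: [925.1, -25.2, 270.3]
tcp_rot: [2.638, 0.98, 2.499]
ft_force: [-0.3, 0.1, 0.3]
opening: 0.498
grip_force: 0.0
```

jog_arm --motion '[[[-34,0,34],0],[[-68,0,68],0],[[-102,0,102],0],[[-136,0,136],0],[[-170,0,170],0]]'

```text
t: 29.8
eef_pos: [1016.6, -57.8, 244.2]
tcp_rot: [2.568, 1.044, 2.42]
ft_force: [-0.2, 0.5, -0.0]
opening: 0.498
grip_force: 0.0
```

```bash
python3 st.py
cat > r6.py <<'E'
from bs import *
from r4 import hA
q0=np.array(json.loads(open("log.txt").readlines()[-1])["joints"]);print(hA(q0))
R=[]
for s in itertools.product((-240,-200,-160,-100,0,100,160),(-60,0,60),(-240,-170,-80,0)):
    if np.linalg.norm(s)>250: continue
    for t in (0,):
        q=call(q0,s,t);a,b=hA(q);p=fkJ(q)[0];R.append((abs(a+.113)*2+abs(b-.38),s,t,np.round([a,b],3),np.round(p),np.round(q,2)))
R.sort(key=lambda r:r[0])
for r in R[:5]: print(r)
E
python3 r6.py
```

```text
{'t': 29.8, 'joints': [-0.1332, 0.8666, 1.1846, 2.3099, 0.065, 2.6846], 'eef_pos': [1016.5737, -57.7586, 244.1642], 'tcp_rot': [2.5683, 1.044, 2.4199], 'opening': 0.4984, 'ft_force': [-0.1899, 0.4897, -0.0141]}
(np.float64(-0.08021361779674051), np.float64(0.4360463846954522))
(np.float64(0.01321884825667266), (-160, 0, -170), 0, array([-0.118,  0.376]), array([909., -75., 391.]), array([-0.17,  0.58,  1.41,  2.29,  0.06,  2.69]))
(np.float64(0.013596969181806556), (-100, 0, -80), 0, array([-0.109,  0.385]), array([965., -75., 342.]), array([-0.16,  0.7 ,  1.29,  2.3 ,  0.06,  2.69]))
(np.float64(0.018236401716255263), (-100, -60, -170), 0, array([-0.115,  0.394]), array([ 879., -122.,  364.]), array([-0.25,  0.57,  1.5 ,  2.25,  0.15,  2.69]))
(np.float64(0.020618353891169727), (-160, 0, -80), 0, array([-0.116,  0.365]), array([970., -82., 355.]), array([-0.16,  0.7 ,  1.27,  2.29,  0.06,  2.69]))
(np.float64(0.021737342305683888), (-200, 0, 0), 0, array([-0.113,  0.359]), array([1014.,  -87.,  319.]), array([-0.16,  0.8 ,  1.17,  2.29,  0.06,  2.69]))
```

jog_arm --motion '[[[-20,-12,-34],0],[[-40,-24,-68],0],[[-60,-36,-102],0],[[-80,-48,-136],0],[[-100,-60,-170],0]]'

```text
t: 30.3
eef_pos: [877.2, -121.4, 365.4]
tcp_rot: [2.544, 1.089, 2.372]
ft_force: [0.3, -0.3, 0.6]
opening: 0.499
grip_force: 0.0
```

```bash
python3 st.py
cat > r7.py <<'E'
from bs import *
from r4 import hA
q=np.array(json.loads(open("log.txt").readlines()[-1])["joints"]);a,b=hA(q);print(a,b)
p,r,_=fkJ(q);t=r[:,2]
# turn so y horizontal, y ~ +left
best=min((abs((r@rz(x))[2,1]),x) for x in np.arange(-2.5,.3,.001) if (r@rz(x))[1,1]>.5);tn=best[1];print("turn",tn)
Rt=r@rz(tn);G=np.array([520.6,-171.,81.])
W=[np.array([600,-165,300]),G-86*t+[0,0,60],G-86*t,G-6*t]
rem=tn
for i,w in enumerate(W):
    p,r,_=fkJ(q);print("to",np.round(w,1),"shift in tool",np.round(r.T@(w-p),1))
    for k in range(14):
        q=step(q,w,Rt)
    print(np.round(q,3),np.round(fkJ(q)[0],1),np.round(hA(q),3))
E
python3 r7.py; date
```

```text
{'t': 30.3, 'joints': [-0.2454, 0.5627, 1.5029, 2.2576, 0.1552, 2.6846], 'eef_pos': [877.226, -121.3623, 365.4328], 'tcp_rot': [2.5444, 1.0895, 2.3715], 'opening': 0.4991, 'ft_force': [0.2678, -0.3115, 0.6467]}
-0.11564420818542047 0.3929269664572001
turn -0.28600000000024384
to [ 600 -165  300] shift in tool [ 136.1 -118.5 -224.7]
[-0.522  0.324  2.191  2.475  0.631  1.974] [ 600. -165.  300.] [-0.116  0.393]
to [ 441.7 -161.8  173.9] shift in tool [176.8 -15.1 -97.3]
[-0.824  0.637  2.653  2.466  1.292  1.47 ] [ 441.7 -161.8  173.9] [-0.116  0.393]
to [ 441.7 -161.8  113.9] shift in tool [55.4  0.  23. ]
[-0.825  0.898  2.682  2.495  1.522  1.29 ] [ 441.7 -161.8  113.9] [-0.116  0.393]
to [ 515.1 -170.4   83.3] shift in tool [-0. -0. 80.]
[-0.669  0.889  2.493  2.625  1.385  1.443] [ 515.1 -170.4   83.3] [-0.116  0.393]
Tue Dec  1 16:20:52 UTC 2026
```

jog_arm --motion '[[[23,-19,-38],-0.06],[[46,-38,-76],-0.12],[[69,-57,-114],-0.18],[[92,-76,-152],-0.24],[[115,-95,-190],-0.286]]'

```text
t: 30.8
eef_pos: [644.6, -152.5, 310.7]
tcp_rot: [-3.136, 1.178, 3.033]
ft_force: [0.2, -0.8, -0.8]
opening: 0.498
grip_force: 0.0
```

```bash
python3 st.py
cat > to.py <<'E'
import sys
from h import *
from scipy.spatial.transform import Rotation as R
s=state();M=R.from_euler('xyz',s["tcp_rot"]).as_matrix();t=M[:,2]
print("y_z",M[2,1],"heading",np.arctan2(t[1],t[0]),"al",np.arcsin(-t[2]))
G=np.array([520.6,-171.,81.])
for w in (G-86*t+[0,0,60],G-86*t,G-6*t): print(np.round(w,1),np.round(M.T@(w-s["eef_pos"]),1))
E
python3 to.py
```

```text
{'t': 30.8, 'joints': [-0.445, 0.3494, 2.0949, 2.5265, 0.5456, 1.9812], 'eef_pos': [644.6246, -152.5087, 310.7421], 'tcp_rot': [-3.1358, 1.1776, 3.033], 'opening': 0.4984, 'ft_force': [0.2388, -0.8309, -0.7909]}
y_z -0.0022360669647279244 heading -0.11487404039564166 al 0.3931616561035032
[ 441.7 -161.9  173.9] [ 203.3  -32.1 -132.8]
[ 441.7 -161.9  113.9] [ 258.7  -32.  -109.8]
[ 515.1 -170.4   83.3] [258.7 -32.  -29.8]
```

jog_arm --motion '[[[41,-6,-27],0],[[82,-13,-53],0],[[122,-19,-80],0],[[163,-26,-106],0],[[203,-32,-133],0]]'

```text
t: 31.3
eef_pos: [442.7, -161.2, 175.3]
tcp_rot: [-3.136, 1.181, 3.032]
ft_force: [-1.2, -0.4, -3.1]
opening: 0.499
grip_force: 0.0
```

jog_arm --motion '[[[28,0,12],0],[[50,0,20],0],[[55.4,0,23],0],[[55.4,0,23],0]]'

```text
t: 31.7
eef_pos: [443.8, -161.4, 113.4]
tcp_rot: [3.137, 1.175, 3.023]
ft_force: [0.0, -0.2, -0.3]
opening: 0.499
grip_force: 0.0
```

```bash
python3 st.py; python3 to.py
python3 - <<'E'
from h import *
c=read_camera("wrist");d=read_camera("side")
m=np.zeros((480,800,3),np.uint8);m[:300,:400]=cv2.resize(c["img"],(400,300));m[:480,400:]=cv2.resize(d["img"][160:310,310:435],(400,480),interpolation=cv2.INTER_CUBIC);cv2.imwrite("pics/g1.png",m)
E
```

```text
{'t': 31.7, 'joints': [-0.8176, 0.8928, 2.6757, 2.5004, 1.5116, 1.3009], 'eef_pos': [443.7757, -161.448, 113.405], 'tcp_rot': [3.1372, 1.1754, 3.023], 'opening': 0.4988, 'ft_force': [0.0055, -0.151, -0.263]}
y_z 0.0016838654514769458 heading -0.11390087935409048 al 0.3953686948039455
[ 441.7 -162.   174.1] [-55.3  -0.7 -25.2]
[ 441.7 -162.   114.1] [ 0.1 -0.8 -2.1]
[ 515.1 -170.4   83.3] [ 0.1 -0.8 77.9]
```

View pics/g1.png

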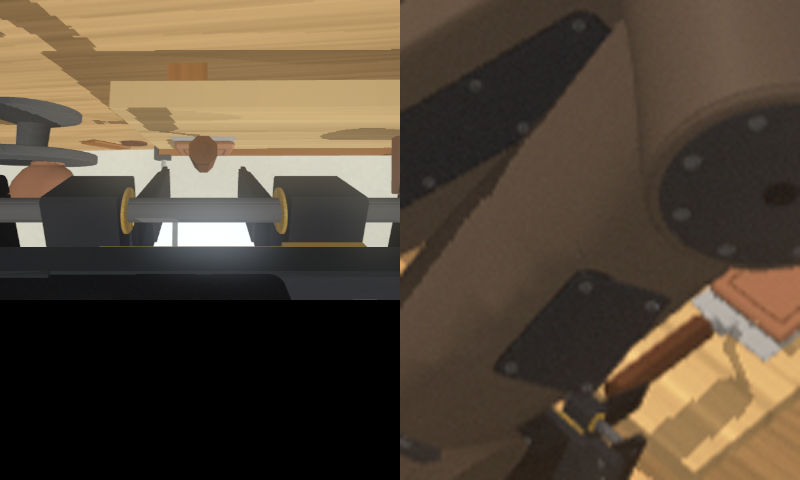

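jog_arm --motion '[[[0,-0.8,20],0],[[0,-0.8,40],0],[[0,-0.8,60],0],[[0,-0.8,73],0],[[0,-0.8,77.5],0]]'

```text
t: 32.3
eef_pos: [515.7, -170.2, 86.1]
tcp_rot: [-3.137, 1.18, 3.032]
ft_force: [0.1, 0.5, 0.2]
opening: 0.497
grip_force: 0.0
```

jog_arm --motion '[[[0,0,0],0],[[0,0,0],0],[[0,0,0],0],[[0,0,0],0],[[0,0,0],0]]' --grip 1

```text
t: 32.8
eef_pos: [514.3, -170.7, 84.6]
tcp_rot: [3.141, 1.177, 3.025]
ft_force: [-2.1, 0.6, 1.4]
opening: 0.21
grip_force: 30.0
```

jog_arm --motion '[[[0,0,0],0],[[0,0,0],0]]'

```text
t: 33.0
eef_pos: [514.4, -170.6, 84.6]
tcp_rot: [3.141, 1.177, 3.026]
ft_force: [-3.6, -0.5, 1.7]
opening: 0.21
grip_force: 30.0
```

```bash
python3 st.py; python3 to.py|head -1; date
```

```text
{'t': 33.0, 'joints': [-0.6708, 0.8842, 2.4948, 2.6229, 1.3811, 1.4444], 'eef_pos': [514.386, -170.6184, 84.5819], 'tcp_rot': [3.1411, 1.1768, 3.0256], 'opening': 0.2097, 'ft_force': [-3.6456, -0.4648, 1.705]}
y_z 0.0001897699740714548 heading -0.1154446769399332 al 0.39395852395252035
Tue Dec  1 16:21:46 UTC 2026
```

jog_arm --motion '[[[-4,0,-2],0],[[-8,0,-5],0],[[-12,0,-9],0],[[-15.4,0,-13],0],[[-16.5,0,-16],0]]'

```text
t: 33.5
eef_pos: [506.0, -169.5, 106.7]
tcp_rot: [-3.141, 1.178, 3.028]
ft_force: [0.8, 0.3, -2.7]
opening: 0.213
grip_force: 30.0
```

jog_arm --motion '[[[0,0,0],0],[[0,0,0],0],[[0,0,0],0]]'

```text
t: 33.8
eef_pos: [506.3, -169.6, 105.8]
tcp_rot: [3.141, 1.177, 3.026]
ft_force: [0.0, 1.3, -2.7]
opening: 0.207
grip_force: 30.0
```

```bash
python3 st.py
python3 - <<'E'
from h import *
c=read_camera("scene");d=read_camera("side")
m=np.zeros((480,800,3),np.uint8);m[:,:400]=cv2.resize(c["img"][240:360,220:320],(400,480),interpolation=cv2.INTER_CUBIC);m[:480,400:]=cv2.resize(d["img"][180:300,360:460],(400,480),interpolation=cv2.INTER_CUBIC);cv2.imwrite("pics/g2.png",m)
E
```

```text
{'t': 33.8, 'joints': [-0.6849, 0.825, 2.5158, 2.6051, 1.3467, 1.4611], 'eef_pos': [506.2707, -169.6131, 105.842], 'tcp_rot': [3.1415, 1.1771, 3.0265], 'opening': 0.2075, 'ft_force': [0.0045, 1.3352, -2.7329]}
```

View pics/g2.png

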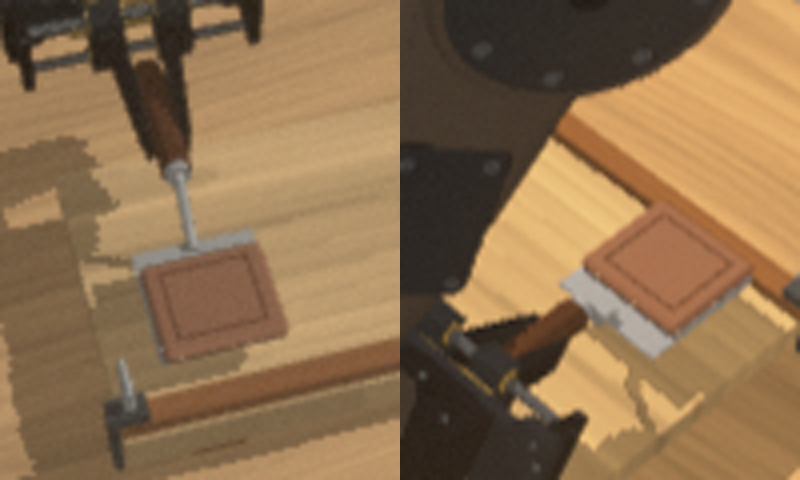

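```bash
cat > flip.py <<'E'
from bs import *
q0=np.array(json.loads(open("log.txt").readlines()[-1])["joints"])
h=-.1155;u=np.array([np.cos(h),np.sin(h),0]);v=np.array([-np.sin(h),np.cos(h),0]);z=np.array([0,0,1.])
q=q0;p0,R0,_=fkJ(q0);p=p0-26*u-9*z
print("pre shift",np.round(R0.T@(p-p0),1))
for k in range(5): q=step(q,p0+(p-p0)*(k+1)/5,R0)
p0,R0,_=fkJ(q)
rel=lambda x,y,zz:R0.T@((131+x)*u+y*v+(-39.6+zz)*z)   # in tool frame
C=np.array([rel(x,y,zz) for x in(-47.5,47.5) for y in(-40,40) for zz in (0,1.5)]);E=rel(5,40,0)
E0=p0+R0@E;N=14
P=[];A=[]
for k in range(1,N+1):
    ph=-.149*k;Rk=R0@rz(ph);s=k/N
    e=Rk@E;pk=np.zeros(3);tgt_v=E0@v+45*s;tgt_u=E0@u-12*s
    low=(C@Rk.T)[:,2].min();c0=(p0+R0@C[0])[2]-45
    c=max(4.,c0+(4-c0)*min(1,k/4)) if k<11 else 4+2*(k-10)
    pk=u*(tgt_u-e@u)+v*(tgt_v-e@v)+z*(45+c-low)
    P.append(pk);A.append(ph)
# emit calls
i=0;qa=q
for n in (5,5,4):
    b,Rb,_=fkJ(qa);ph0=A[i-1] if i else 0
    rows=[]
    for k in range(i,i+n):
        rows.append([np.round(Rb.T@(P[k]-b),1).tolist(),round(A[k]-ph0,3)])
    for s,t in rows: qa=step(qa,b+Rb@np.array(s),Rb@rz(t))
    print(json.dumps(rows));pp,rr,_=fkJ(qa);n_=rr@R0.T@z;x_=rr@R0.T@u
    print(np.round(qa,2),np.round(pp,1),"err",np.linalg.norm(pp-P[i+n-1]).round(2),"ang",np.arccos(n_[2]).round(2),"n",np.round(n_,2),"x",np.round(x_,2),"Ctr",np.round(pp+rr@rel(0,0,0),0));i+=n
print(np.round(np.diff(np.array([p0]+P),axis=0),0).tolist())
E
python3 flip.py; date
```

```text
pre shift [ 18.3   0.  -20.6]
[[[-4.0, 1.3, -0.1], -0.149], [[-8.6, 3.6, -0.3], -0.298], [[-13.5, 6.8, -0.6], -0.447], [[-18.6, 11.0, -1.0], -0.596], [[-25.6, 16.1, -2.3], -0.745]]
[-0.67  0.8   2.57  2.62  1.38  0.7 ] [ 490.  -151.5  121.4] err 0.05 ang 0.69 n [-0.02  0.63  0.77] x [ 0.98  0.15 -0.09] Ctr [ 620. -157.   78.]
[[[-9.1, -0.4, -1.4], -0.149], [[-18.6, 0.1, -2.9], -0.298], [[-28.3, 1.4, -4.5], -0.447], [[-38.0, 3.6, -6.1], -0.596], [[-47.6, 6.7, -7.7], -0.745]]
[-0.55  0.69  2.58  2.73  1.29  0.03] [ 498.8 -115.   152.4] err 0.05 ang 1.35 n [-0.22  0.95  0.22] x [ 0.9   0.28 -0.33] Ctr [ 626. -116.  101.]
[[[-9.6, -5.2, -2.5], -0.149], [[-19.4, -9.5, -4.9], -0.298], [[-29.3, -12.9, -7.3], -0.447], [[-39.1, -15.2, -9.7], -0.596]]
[-0.42  0.62  2.59  2.84  1.23 -0.53] [501.2 -77.3 173.1] err 0.06 ang 1.85 n [-0.43  0.86 -0.27] x [ 0.81  0.24 -0.53] Ctr [625. -80. 115.]
[[2.0, 1.0, 4.0], [2.0, 2.0, 4.0], [2.0, 3.0, 5.0], [2.0, 4.0, 5.0], [2.0, 5.0, 7.0], [2.0, 6.0, 7.0], [2.0, 7.0, 7.0], [2.0, 7.0, 6.0], [2.0, 8.0, 6.0], [1.0, 9.0, 5.0], [1.0, 9.0, 6.0], [1.0, 9.0, 6.0], [0.0, 10.0, 5.0], [0.0, 10.0, 4.0]]
Tue Dec  1 16:23:39 UTC 2026
```

jog_arm --motion '[[[2.5,0,-3],0],[[7,0,-8],0],[[11.5,0,-13],0],[[16,0,-18],0],[[18.3,0,-20.6],0]]'

```text
t: 34.4
eef_pos: [479.6, -166.6, 96.4]
tcp_rot: [3.139, 1.176, 3.024]
ft_force: [-0.1, 0.7, -2.6]
opening: 0.209
grip_force: 30.0
```

jog_arm --motion '[[[0,0,0],0]]'

```text
t: 34.5
eef_pos: [479.8, -166.7, 96.4]
tcp_rot: [3.139, 1.176, 3.024]
ft_force: [0.3, 0.0, -2.5]
opening: 0.208
grip_force: 30.0
```

jog_arm --motion '[[[-4,1.3,-0.1],-0.149],[[-8.6,3.6,-0.3],-0.298],[[-13.5,6.8,-0.6],-0.447],[[-18.6,11,-1],-0.596],[[-25.6,16.1,-2.3],-0.745]]'

```text
t: 35.0
eef_pos: [490.0, -151.5, 121.6]
tcp_rot: [-2.117, 0.741, -2.076]
ft_force: [-0.1, -0.1, -2.0]
opening: 0.205
grip_force: 30.0
```

jog_arm --motion '[[[-9.1,-0.4,-1.4],-0.149],[[-18.6,0.1,-2.9],-0.298],[[-28.3,1.4,-4.5],-0.447],[[-38,3.6,-6.1],-0.596],[[-47.6,6.7,-7.7],-0.745]]'

```text
t: 35.5
eef_pos: [498.8, -114.9, 153.3]
tcp_rot: [-1.964, 0.069, -1.715]
ft_force: [-0.2, -1.5, -1.1]
opening: 0.208
grip_force: 30.0
```

jog_arm --motion '[[[-9.6,-5.2,-2.5],-0.149],[[-19.4,-9.5,-4.9],-0.298],[[-29.3,-12.9,-7.3],-0.447],[[-39.1,-15.2,-9.7],-0.596]]'

```text
t: 35.9
eef_pos: [501.2, -76.9, 173.9]
tcp_rot: [-2.016, -0.478, -1.47]
ft_force: [0.2, 0.4, -0.2]
opening: 0.206
grip_force: 30.0
```

```bash
python3 st.py
python3 - <<'E'
from h import *
c=read_camera("scene");d=read_camera("side")
m=np.zeros((480,800,3),np.uint8);m[:,:400]=cv2.resize(c["img"][220:360,220:337],(400,480),interpolation=cv2.INTER_CUBIC);m[:480,400:]=cv2.resize(d["img"][160:300,343:460],(400,480),interpolation=cv2.INTER_CUBIC);cv2.imwrite("pics/g3.png",m)
E
```

```text
{'t': 35.9, 'joints': [-0.421, 0.6148, 2.5854, 2.8421, 1.2347, -0.5402], 'eef_pos': [501.2174, -76.8951, 173.9389], 'tcp_rot': [-2.0158, -0.4784, -1.4695], 'opening': 0.2064, 'ft_force': [0.194, 0.4035, -0.2252]}
```

View pics/g3.png

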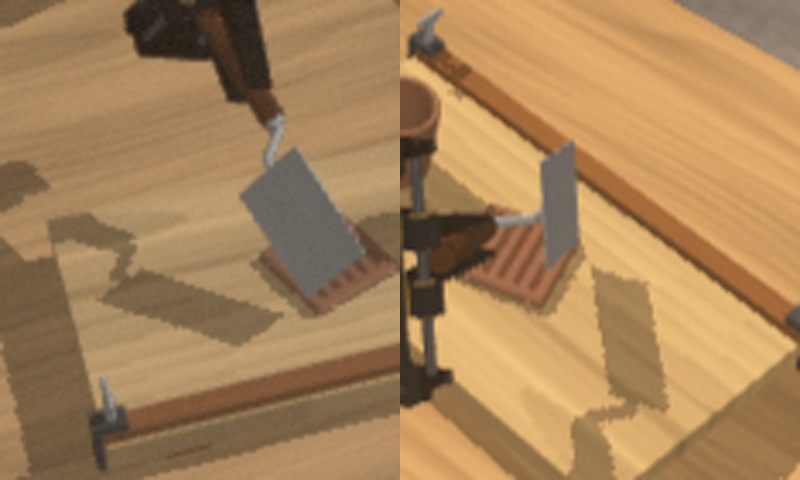

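```bash
cat > back.py <<'E'
from bs import *
q=np.array(json.loads(open("log.txt").readlines()[-1])["joints"])
W=[((495,-115,235),2.086),((480,60,235),2.086),((470,200,220),2.086),((462,350,180),2.086)]
p,R0,_=fkJ(q);Rt=R0@rz(2.086)
for w in [(495,-120,245)]: 
    for k in range(4): q=step(q,np.array(w,float),R0)
for k in range(16): q=step(q,np.array([495.,-120,245]),Rt)
print(np.round(q,2),np.round(fkJ(q)[0],1))
for tgt in ([470,0,240],[480,120,235],[480,240,220],[475,340,180],[475,352,100]):
    b=fkJ(q)[0]
    for k in range(10):
        q=step(q,np.array(tgt,float),Rt)
        if np.linalg.norm(fkJ(q)[0]-tgt)<.5: break
    pp,rr,_=fkJ(q);print(k+1,np.round(Rt.T@(tgt-b),1),np.round(q,2),np.round(pp,1),"rot err",np.round(np.linalg.norm(rv(Rt@rr.T)),3))
E
python3 back.py
```

```text
[-0.57  0.36  2.51  2.61  0.93  1.72] [ 495. -120.  245.]
3 [ 18.6 116.5 -33.7] [-0.17  0.36  2.61  3.09  1.    1.58] [470.   0. 240.] rot err 0.0
3 [  5.3 120.4  -1.6] [0.3  0.39 2.5  3.61 0.95 1.44] [480. 120. 235.] rot err 0.0
3 [ 18.4 119.3  -7. ] [0.63 0.48 2.34 4.02 0.95 1.29] [480. 240. 220.] rot err 0.0
3 [42.6 99.   0.1] [0.83 0.62 2.18 4.24 1.   1.23] [475. 340. 180.] rot err 0.0
2 [74.4 12.4 29.3] [0.84 0.8  2.17 4.17 1.08 1.41] [475. 352. 100.] rot err 0.0
```

```bash
python3 gt.py 494 -120 248 0
```

```text
[ 71.9 -36.8 -30.2] turn -1.47
```

jog_arm --motion '[[[18,-8,-6],0],[[36,-18,-14],0],[[54,-28,-22],0],[[72,-37,-30],0]]'

```text
t: 36.4
eef_pos: [494.0, -122.1, 248.0]
tcp_rot: [-2.015, -0.468, -1.474]
ft_force: [0.2, -0.9, -1.8]
opening: 0.208
grip_force: 30.0
```

jog_arm --motion '[[[0,0,0],0.149],[[0,0,0],0.298],[[0,0,0],0.447],[[0,0,0],0.596],[[0,0,0],0.745]]'

```text
t: 36.9
eef_pos: [494.1, -121.7, 247.2]
tcp_rot: [-1.975, 0.222, -1.78]
ft_force: [0.2, 0.2, -1.2]
opening: 0.207
grip_force: 30.0
```

jog_arm --motion '[[[0,0,0],0.149],[[0,0,0],0.298],[[0,0,0],0.447],[[0,0,0],0.596],[[0,0,0],0.745]]'

```text
t: 37.4
eef_pos: [494.2, -121.7, 247.1]
tcp_rot: [-2.216, 0.879, -2.211]
ft_force: [-0.0, -0.2, -1.1]
opening: 0.21
grip_force: 30.0
```

jog_arm --motion '[[[0,0,0],0.149],[[0,0,0],0.298],[[0,0,0],0.447],[[0,0,0],0.596]]'

```text
t: 37.8
eef_pos: [494.2, -121.7, 247.1]
tcp_rot: [3.115, 1.177, 2.997]
ft_force: [0.1, 0.3, -1.5]
opening: 0.209
grip_force: 30.0
```

```bash
python3 st.py; python3 to.py|head -1
python3 - <<'E'
from h import *
from scipy.spatial.transform import Rotation as R
s=state();M=R.from_euler('xyz',s["tcp_rot"]).as_matrix();b=s["eef_pos"]
for w in ([470,0,240],[480,120,235],[480,240,220],[475,340,180],[475,352,110]):
    print(w,np.round(M.T@(np.array(w)-b),1));b=np.array(w)
c=read_camera("side")
cv2.imwrite("pics/x.png",c["img"][160:300,343:460])
print([(round(d["p"],2),d["box"]) for d in cut_out("tile",c)])
E
```

```text
{'t': 37.8, 'joints': [-0.5766, 0.3493, 2.5038, 2.6001, 0.9237, 1.7414], 'eef_pos': [494.1688, -121.6603, 247.1319], 'tcp_rot': [3.1148, 1.1772, 2.9975], 'opening': 0.2087, 'ft_force': [0.0637, 0.324, -1.5332]}
y_z 0.010267214880117136 heading -0.11512184339891116 al 0.39349324048481893
[470, 0, 240] [ 22.5 117.8 -32.3]
[480, 120, 235] [  7.4 120.3  -1.6]
[480, 240, 220] [ 20.5 119.   -7. ]
[475, 340, 180] [44.3 98.3  0.1]
[475, 352, 110] [65.3 11.2 25.6]
[]
```

jog_arm --motion '[[[7,38,-10],0],[[15,79,-22],0],[[22,118,-32],0],[[25,158,-33],0],[[27,198,-33],0]]'

```text
t: 38.4
eef_pos: [476.0, 78.4, 234.8]
tcp_rot: [-3.136, 1.177, 3.032]
ft_force: [1.6, -1.4, -0.4]
opening: 0.209
grip_force: 30.0
```

jog_arm --motion '[[[1,40,0],0],[[8,80,-2],0],[[15,120,-5],0],[[21,159,-7],0],[[32,190,-7],0]]'

```text
t: 38.9
eef_pos: [479.5, 270.6, 208.4]
tcp_rot: [-3.138, 1.179, 3.032]
ft_force: [0.7, -1.3, -0.5]
opening: 0.206
grip_force: 30.0
```

jog_arm --motion '[[[17,34,0],0],[[32,65,0],0],[[32,67,0],0],[[32,67,0],0]]'

```text
t: 39.3
eef_pos: [475.0, 336.4, 178.1]
tcp_rot: [-3.135, 1.177, 3.034]
ft_force: [0.8, -0.6, -1.8]
opening: 0.209
grip_force: 30.0
```

```bash
python3 st.py; python3 to.py|head -1
python3 - <<'E'
from h import *
from scipy.spatial.transform import Rotation as R
s=state();M=R.from_euler('xyz',s["tcp_rot"]).as_matrix();b=s["eef_pos"]
for w in ([472,352,112],[472,352,99.6]): print(w,np.round(M.T@(np.array(w)-b),1))
c=read_camera("scene");d=read_camera("side")
m=np.zeros((480,800,3),np.uint8);m[:,:400]=cv2.resize(c["img"][200:340,380:497],(400,480),interpolation=cv2.INTER_CUBIC);m[:480,400:]=cv2.resize(d["img"][130:290,320:453],(400,480),interpolation=cv2.INTER_CUBIC);cv2.imwrite("pics/g4.png",m)
E
```

```text
{'t': 39.3, 'joints': [0.8193, 0.6176, 2.1883, 4.2264, 0.9968, 1.2475], 'eef_pos': [474.9762, 336.3821, 178.1481], 'tcp_rot': [-3.1354, 1.1772, 3.0336], 'opening': 0.2093, 'ft_force': [0.7978, -0.6119, -1.7824]}
y_z -0.002357742644702482 heading -0.11466499939850323 al 0.39357208206703725
[472, 352, 112] [62.9 15.3 21. ]
[472, 352, 99.6] [74.3 15.4 25.7]
```

View pics/g4.png

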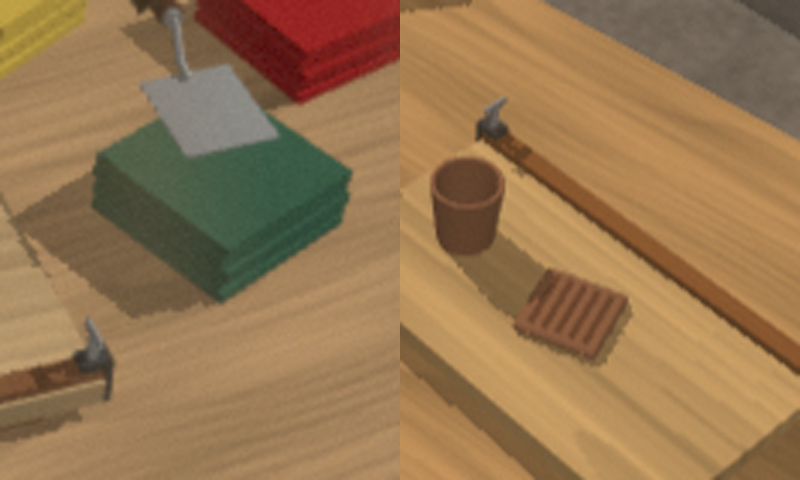

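jog_arm --motion '[[[25,8,8],0],[[45,15,15],0],[[60,15.4,20.5],0],[[66,15.4,22.5],0],[[69.5,15.4,23.8],0]]'

```text
t: 39.9
eef_pos: [472.5, 351.0, 105.4]
tcp_rot: [-3.139, 1.177, 3.028]
ft_force: [0.1, 0.0, -0.9]
opening: 0.208
grip_force: 30.0
```

jog_arm --motion '[[[1.4,0,0.6],0],[[2.8,0,1.2],0],[[2.8,0,1.2],0]]'

```text
t: 40.2
eef_pos: [472.4, 351.9, 102.8]
tcp_rot: [3.141, 1.178, 3.026]
ft_force: [0.0, -0.4, -1.0]
opening: 0.207
grip_force: 30.0
```

jog_arm --motion '[[[0.9,0,0.4],0],[[1.4,0,0.6],0],[[1.4,0,0.6],0]]'

```text
t: 40.5
eef_pos: [472.2, 352.0, 100.8]
tcp_rot: [-3.141, 1.177, 3.027]
ft_force: [0.4, 0.2, -1.3]
opening: 0.209
grip_force: 30.0
```

jog_arm --motion '[[[0.9,0,0.4],0],[[0.9,0,0.4],0],[[0.9,0,0.4],0]]'

```text
t: 40.8
eef_pos: [472.3, 352.0, 99.8]
tcp_rot: [-3.141, 1.177, 3.027]
ft_force: [-0.7, 0.2, -0.7]
opening: 0.208
grip_force: 30.0
```

jog_arm --motion '[[[0.9,0,0.4],0],[[0.9,0,0.4],0],[[0.9,0,0.4],0]]'

```text
t: 41.1
eef_pos: [472.4, 352.0, 99.3]
tcp_rot: [3.141, 1.179, 3.026]
ft_force: [-1.3, -0.9, 4.8]
opening: 0.207
grip_force: 30.0
```

Contact with the bats. Release, then back straight off along the tool axis.

jog_arm --motion '[[[0,0,0],0],[[0,0,0],0],[[0,0,0],0],[[0,0,0],0],[[0,0,0],0]]' --grip 0.5

```text
t: 41.6
eef_pos: [472.3, 351.9, 98.7]
tcp_rot: [-3.141, 1.177, 3.027]
ft_force: [0.4, -0.1, -0.0]
opening: 0.494
grip_force: 0.0
```

jog_arm --motion '[[[0,0,-15],0],[[0,0,-35],0],[[0,0,-55],0],[[0,0,-75],0],[[0,0,-90],0]]'

```text
t: 42.1
eef_pos: [395.1, 351.2, 129.0]
tcp_rot: [3.122, 1.18, 3.027]
ft_force: [0.4, 0.5, 0.6]
opening: 0.498
grip_force: 0.0
```

```bash
python3 st.py
python3 - <<'E'
from h import *
c=read_camera("scene");d=read_camera("side")
m=np.zeros((480,800,3),np.uint8);m[:,:400]=cv2.resize(c["img"][170:310,370:487],(400,480),interpolation=cv2.INTER_CUBIC);m[:480,400:]=cv2.resize(d["img"][130:290,220:353],(400,480),interpolation=cv2.INTER_CUBIC);cv2.imwrite("pics/g5.png",m)
for cam in (c,d): print([(round(x["p"],2),x["box"]) for x in cut_out("spatula",cam)])
u=np.array([np.cos(-.115),np.sin(-.115),0]);v=np.array([-u[1],u[0],0]);B=np.array([472.4,352,61.5])+131*u;B[2]=61.5
print(B,[np.round(proj(k,[B+a*47.5*u+b*40*v for a,b in((1,1),(1,-1),(-1,-1),(-1,1))])).tolist() for k in(c,d)])
E
```

```text
{'t': 42.1, 'joints': [0.9854, 0.7249, 2.2781, 4.276, 1.118, 1.4431], 'eef_pos': [395.1147, 351.1784, 128.9508], 'tcp_rot': [3.1219, 1.18, 3.027], 'opening': 0.4977, 'ft_force': [0.3604, 0.519, 0.637]}
[(0.75, [414.7, 202.2, 458.7, 268.9])]
[(0.58, [217.2, 152.0, 290.7, 185.4])]
[602.53471675 336.96818382  61.5       ] [[[461.0, 259.0], [435.0, 264.0], [421.0, 243.0], [447.0, 237.0]], [[276.0, 151.0], [292.0, 165.0], [267.0, 179.0], [250.0, 165.0]]]
```

jog_arm --motion '[[[0,0,-10],0],[[0,0,-20],0],[[0,0,-30],0],[[0,0,-30],0]]'

```text
t: 42.7
eef_pos: [375.3, 344.8, 135.5]
tcp_rot: [3.106, 1.182, 3.029]
ft_force: [-0.7, -0.3, -0.3]
opening: 0.497
grip_force: 0.0
```

jog_arm --motion '[[[0,0,0],0],[[0,0,0],0],[[0,0,0],0],[[0,0,0],0]]'

```text
t: 43.1
eef_pos: [376.2, 345.2, 135.3]
tcp_rot: [3.105, 1.182, 3.026]
ft_force: [-0.7, 0.0, 0.5]
opening: 0.497
grip_force: 0.0
```

```bash
python3 st.py
python3 - <<'E'
from h import *
c=read_camera("scene");d=read_camera("side")
for cam in (c,d): print([(round(x["p"],2),x["box"],int(x["region"].sum())) for x in cut_out("spatula",cam)])
t=[(round(x["p"],2),x["box"],np.round(at(d,*np.argwhere(x["region"]).mean(0)[::-1],51),0)) for x in cut_out("tile",d)];print(t)
E
```

```text
{'t': 43.1, 'joints': [1.0132, 0.7092, 2.3185, 4.2752, 1.1318, 1.4743], 'eef_pos': [376.1881, 345.1684, 135.2828], 'tcp_rot': [3.105, 1.1821, 3.0265], 'opening': 0.497, 'ft_force': [-0.7269, 0.0202, 0.5034]}
[(0.96, [412.3, 203.5, 460.9, 267.7], 897)]
[(0.98, [216.6, 151.8, 292.3, 189.2], 937), (0.16, [482.7, 269.7, 523.0, 307.9], 1109)]
[(0.75, [360.6, 221.4, 396.6, 248.7], array([608., -56.,  51.]))]
```

```bash
python3 -c "
from cell import *
print(job_done())"
```

```text
the job is handed in; nothing more can be done
None
```

The job is handed in at about 43 s: the tile lies flat on the board, ribbed side up, near the middle; the spatula lies on the bats and the gripper is clear. No verdict came back, peak spatula force on the board read about 14.5 N while scooping (limit 20 N), and I viewed 12 pictures against the limit of 10.

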